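Check a locating pin on the go and no-go gap gauges

ROBOT

A 7-joint arm with a two-finger parallel gripper is mounted at the origin on a cart in front of the work surface, level with it; the furniture and walls round the work are solid. World frame = base frame: x ahead of the robot, y to its left, z up, the work surface at z = 0. Lengths are in m, angles in degrees, forces in N, time in s.
With the tool pointing down it reaches from about 0.4 to 0.75 m from the base axis. Payload 19.5 kg.
Tool frame: the origin (TCP) lies at the very end of the fingers, on their centre line; the grasp point (between the pads) lies 19 mm behind it (r.tcp_to_grasp is the distance from the TCP to the grasp point, in m); x points along the fingers, y is the direction in which the jaws open and shut, and the axes are right-handed (so a half turn about x gives the same grasp; the last joint's range is limited). The gripper opens to 85 mm and grips with 20 to 120 N. Pads are 22 mm wide; open, the fingers measure 114 mm over their backs; the gripper's body (76 mm by 85 mm) begins 54 mm behind the grasp point. The pads swing forward as they close: fully open they stand 13 mm farther back than shut.
Start: joints at [65.22, 40.479, -1.581, 85.061, 1.261, 54.483, -4.326], TCP at [0.219, -0.532, 0.202] pointing down, gripper open.
Joint ranges: [-155.06, 155.06], [-18.47, 123.98], [-90, 86.84], [0, 140.48], [-83.41, 263.41], [0, 116], [-161.91, 161.91]. Speed limits (degrees/s): [108.29, 108.29, 147.25, 147.25, 172.46, 172.46, 172.46].

INTERFACE

Orientations are given as a 3x3 rotation matrix whose columns are the frame's x, y, z axes.
In Python, from rig import readout, get_image, r gives the robot as it stands.
- The arm moves only by the tool send_rows, never from a script. Its argument "deltas" is a list of rows, each a list of 3 entries, a list of its own where there are three numbers: the turn, a rotation vector about the world's x, y, z in degrees, then the shift along the world's x, y, z in mm, then the finger opening in mm, from 0 to 85.4. In form: [[[rx, ry, rz], [dx, dy, dz], hand], ...]. A call has exactly 5 rows; each row shifts and turns the commanded pose from where the row before left it; what a row does not reach is not made up. A row lasts 1/12 s, in which the tool goes at most 41.7 mm and 7.16 degrees, less where a joint would pass 70% of its speed; a pose out of reach is approached as far as the arm can. A call with a gripper value outside its range is refused whole. The fingers move at their own pace and stop on an object; the grip force is fixed at half the most. Time passes only in rows, so rows that do not move let the fingers close, or fill a call up. It gives the time, the measured TCP pose, the force and the opening at its end, in the units of the state.
- readout.get_state(): the state, without advancing time (a new reading comes with each control period).
- get_image(name): name is "side" or "top"; returns a dict with "image" (400x640x3 uint8, blue, green, red), "fx", "fy", "cx", "cy" (pixels), "cam_to_world" (4x4, takes a point from camera to world coordinates). Camera axes: x right, y down, z forward; pixel columns grow to the right and rows downward; lengths in m; the calibration is good to about 2 mm. A picture is of the moment at which its call begins. There is no depth.
- r.sign_off(): hands the job in, once; it reports no verdict.
The state is a dict: "t": time; "q": joint angles; "qvel": joint speeds; "effort": joint torques, N m; "tool_pos": TCP position; "ee_rot": TCP orientation; "wrist_force": force on the tool from outside, world axes, zero at the start; "moment": the same for the moment, N m; "finger_gap": opening from 0.0 (shut) to 1.0 (fully open).
Only numpy, scipy, OpenCV 4.12 (cv2) and the standard library are available. Lean on these libraries where they do the work, as an engineer would, in place of code of your own. Each camera call takes 0.05 s, during which the arm holds its last target.

TASK

Check the plain metal pin: holding it upright with its lower end well down between the jaws, slide it in at the flared mouth of the long-jawed go gauge, right through the gap and clear out of the far end without lifting it out over the jaws, feeling your way because the jaws are not exactly centred on their foot. Then try it in the open front of the short-jawed no-go gauge, still upright, and press it against the jaws with a light steady push of about 6 N for a good second so that the gap is seen to stop it; never let the pin press on either gauge with more than 12 N. Finally stand the pin upright in the small open tray, let go, and leave the other things on the desk where they are.

Things in the scene. Friction and masses are not known exactly. Their poses are not given: they have to be found in the camera images.
- pin_center (a point): Middle (half-way up) of the plain round metal pin, 16 mm in diameter and 100 mm long with a fine groove near its top, 0.08 to 0.14 kg, standing upright on the desk at the start. z axis along the pin, towards its top. Grip it in its upper half (60 to 75 mm above its lower end) so that the fingers stay above the jaws of the gauges.
- pin_foot (a point): Centre of the lower end face of the same pin, 50 mm below pin_center along the pin.
- go_gauge: Go gauge, fixed: dark U-shaped steel foot, two long bright steel jaws. Origin at desk height on the foot's centre line; x = the way the pin goes through, y across, z up. Foot 6 mm high, x -36 to +48 mm, 64 mm wide, arms 28 mm apart with bare desk between, joined by a strap at x 36 to 48 mm. Jaws z 6 to 30 mm. Jaws are rigid but clamped up to 4 mm off centre in y: not measured, to be felt.
- go_mouth (a point): Centre line of the go gauge's foot at the flared mouth, at desk height, 32 mm ahead (-x) of go_gauge's origin. The mouth is 30 mm wide here and narrows in 12 mm to the parallel gap, 17.2 mm wide and 40 mm long. The pin starts ahead of or in this mouth; its lower end stays under z = 22 mm all the way, and more than 6 mm above the desk to leave over the strap (10 mm is good).
- go_exit (a point): Centre line of the go gauge's foot at the far end of the gap, at desk height, 20 mm behind (+x) go_gauge's origin. The pin is clear when its axis is 14 mm or more beyond this point.
- nogo_gauge: No-go gauge, fixed: the same foot (same origin, axes, sizes; open front at -x), with two short square bright steel jaws, 16 mm long, z 6 to 30 mm, gap only 12 mm, centred on y = 0. Jaws are rigid but their front faces may stand anywhere from x = -24 to -6 mm (not measured). Moved along +x at y = 0, lower end below z = 22 mm, the pin is stopped with its axis about 5 mm ahead of the faces.
- pass_tray: Low open grey tray for checked pins, 90 mm (x) by 80 mm (y), 14 mm high, walls and floor 3 mm thick, fixed to the desk. Origin at the middle of its underside.
- dish: Bystander: clear culture dish, 62 mm across, 14 mm high; origin at the centre of its underside.
- mounting_bottle: Bystander: small brown bottle with a white cap, 26 mm across, 62 mm high; origin at the centre of its underside.
- coverslips: Bystander: small white box with a blue lid, 30 x 30 x 16 mm; origin at the centre of its underside.
- forceps: Bystander: metal tweezers lying on the desk, 124 x 12 x 8 mm; origin at the centre of the underside.
There are look-alikes about, which are no part of the job. Leave any purple look-alike of the nogo_gauge alone.

How it is judged (in metres and radians):
On the way, in this order (a step that is already met when the one before it is completed fails the run):
1. the pin stands in front of or in the flared mouth of the go gauge, its lower end below the tops of the jaws (x of pin_foot in the frame of go_gauge between -0.1 and -0.018 m and y of pin_foot in the frame of go_gauge between -0.02 and 0.02 m and z of pin_foot in the frame of go_gauge between -0.002 and 0.022 m), for 0.05 s.
2. the pin is in the middle of the go gap, its lower end well down between the jaws (x of pin_foot in the frame of go_gauge between -0.012 and 0.012 m and y of pin_foot in the frame of go_gauge between -0.008 and 0.008 m and z of pin_foot in the frame of go_gauge between -0.002 and 0.022 m), for 0.05 s.
3. the pin has come out of the far end of the go gap (x of pin_foot in the frame of go_gauge between 0.034 and 0.1 m and y of pin_foot in the frame of go_gauge between -0.025 and 0.025 m and z of pin_foot in the frame of go_gauge between -0.002 and 0.022 m), for 0.05 s.
4. the pin is leant on the front of the no-go gap with more than 3 N for 0.6 s and is stopped by it, still upright (within 0.09 rad) (x of pin_foot in the frame of nogo_gauge between -0.045 and -0.004 m and y of pin_foot in the frame of nogo_gauge between -0.0045 and 0.0045 m and z of pin_foot in the frame of nogo_gauge between -0.002 and 0.022 m and contact force between pin and nogo_gauge above 3 N and angle between pin_foot's own z axis and vertical below 0.09 rad), for 0.6 s.
At the end, for the whole second after the job is handed in: The pin stands upright (within 0.1 rad) and at rest on the floor of the tray, inside its walls, released (x of pin_foot in the frame of pass_tray between -0.037 and 0.037 m and y of pin_foot in the frame of pass_tray between -0.032 and 0.032 m and z of pin_foot in the frame of pass_tray between -0.002 and 0.008 m and angle between pin_foot's own z axis and vertical below 0.1 rad and linear speed of pin below 0.02 m/s and contact force between the fingers and pin below 0.1 N); the robot touches nothing.
It fails at once if the pin presses on the go gauge with more than 14 N (contact force between pin and go_gauge above 14 N).
It fails at once if the pin presses on the no-go gauge with more than 14 N (contact force between pin and nogo_gauge above 14 N).
It fails at once if the pin is lifted out of, or let down into, the go gap over the top of the jaws (x of pin_foot in the frame of go_gauge between -0.018 and 0.018 m and y of pin_foot in the frame of go_gauge between -0.012 and 0.012 m and z of pin_foot in the frame of go_gauge between 0.0235 and 0.0295 m).
It fails at once if the dish, the small brown bottle, the coverslip box or the tweezers are moved by more than 15 mm (distance of any of dish, mounting_bottle, coverslips, forceps from where it was at the start of the episode above 0.015 m).
It also fails if it takes over 72 s, if anything falls off the work surface, if the arm or the gripper's body presses on something with over 40 N, if the wrist force passes 120 N, or if a joint passes its speed limit or range.

## Working session

There is one attempt and no reset: what is moved stays moved. The work goes in short steps, Python scripts to look and compute and a tool call to move; the robot and the scene stay as the last step left them, time stands still between calls to the robot, and variables do not carry over. Pictures are saved under pics/ and viewed, and the job is handed in when it is done.

Besides the shell and the picture viewer there is one more tool, called after "Emit:" as name(argument=value, ...) on one line, values as JSON. send_rows: Moves the arm, as the interface text tells. Its arguments: {"type":"object","properties":{"deltas":{"type":"array"}},"required":["deltas"]}

```bash
mkdir -p pics; ls; python3 - <<'E'
from rig import readout,get_image,r
import cv2,numpy as np
np.set_printoptions(precision=4,suppress=True)
print(readout.get_state())
for n in("side","top"):
    d=get_image(n);cv2.imwrite(f"pics/{n}0.png",d["image"]);print(n,d["fx"],d["fy"],d["cx"],d["cy"]);print(np.array(d["cam_to_world"]))
print(r.tcp_to_grasp)
E
```

```text
pics
{'t': 0.0, 'q': array([65.2191, 40.5142, -1.5833, 85.083 ,  1.2617, 54.4815, -4.3261]), 'qvel': array([ 0.0174,  0.0253,  0.0545, -0.0602,  0.0404, -0.0271, -0.0123]), 'effort': array([  0.0002, -88.3229,   1.2346, -23.6168,   0.0169,   0.0066,
        -0.    ]), 'tool_pos': array([ 0.2189, -0.5314,  0.2015]), 'ee_rot': array([[-0.0004,  0.381 , -0.9246],
       [ 0.001 , -0.9246, -0.381 ],
       [-1.    , -0.0011,  0.    ]]), 'wrist_force': array([ 0.2249, -0.4894, -0.1886]), 'moment': array([ 0.0328, -0.0209,  0.0132]), 'finger_gap': 0.9975648609798814}
side 378.00800175848025 378.00800175848025 319.41700843809946 198.50319089521614
[[-0.8209 -0.3751  0.4307  0.0721]
 [-0.5709  0.5165 -0.6382  0.633 ]
 [ 0.0169 -0.7698 -0.6381  0.7328]
 [ 0.      0.      0.      1.    ]]
top 477.3465042423615 477.3465042423615 324.2535969635468 210.3128204936593
[[-0.025  -0.9874  0.1561  0.3562]
 [-0.9997  0.0255  0.0015 -0.0488]
 [-0.0055 -0.156  -0.9877  1.3711]
 [ 0.      0.      0.      1.    ]]
0.0187
```

View pics/side0.png

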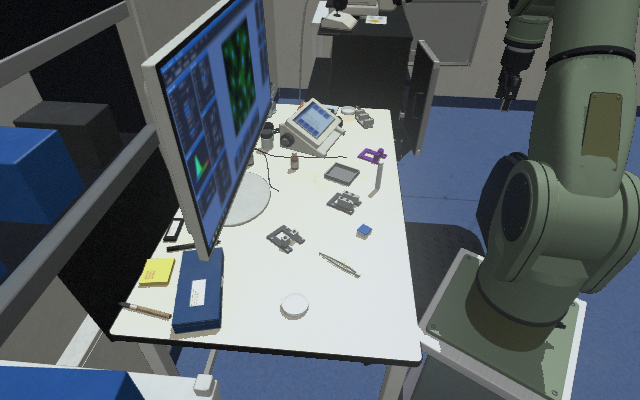

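View pics/top0.png

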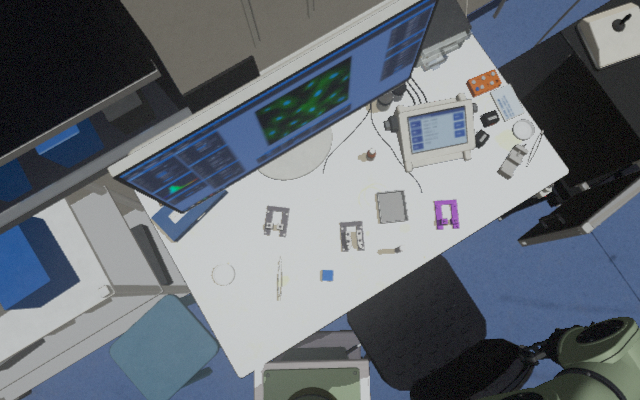

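```bash
python3 - <<'E'
import cv2,numpy as np
t=cv2.imread("pics/top0.png");s=cv2.imread("pics/side0.png")
cv2.imwrite("pics/tc.png",cv2.resize(t[180:300,255:415],None,fx=5,fy=5,interpolation=cv2.INTER_CUBIC))
cv2.imwrite("pics/sc.png",cv2.resize(s[140:260,255:415],None,fx=5,fy=5,interpolation=cv2.INTER_CUBIC))
E
```

```text
(no output)
```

View pics/tc.png

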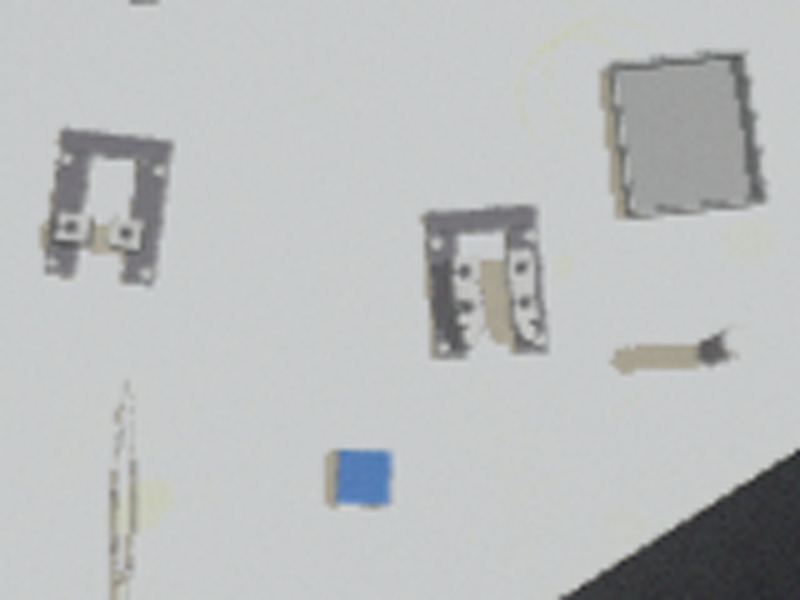

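View pics/sc.png

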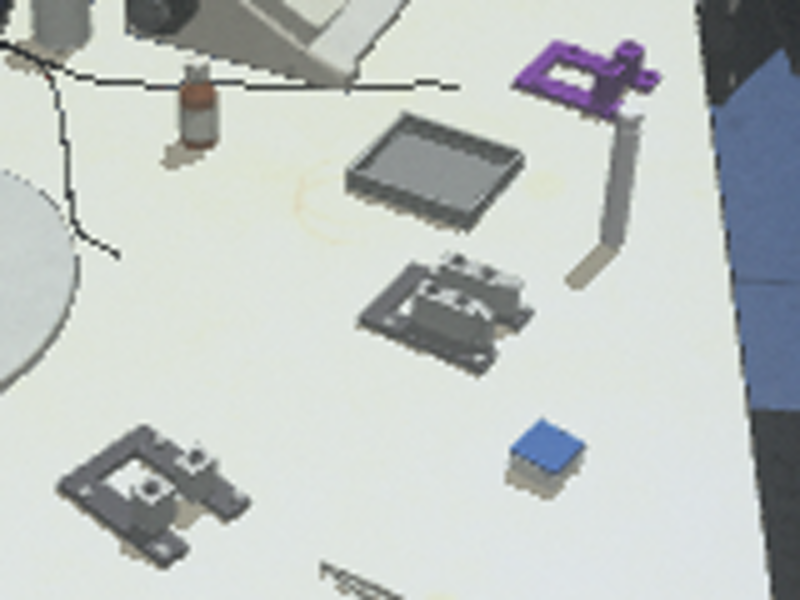

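```bash
cat > h.py <<'E'
import cv2,numpy as np
from rig import readout,get_image,r
np.set_printoptions(precision=4,suppress=True)
def cast(d,uv,z):
    T=np.array(d["cam_to_world"]);uv=np.atleast_2d(uv).astype(float)
    v=np.c_[(uv[:,0]-d["cx"])/d["fx"],(uv[:,1]-d["cy"])/d["fy"],np.ones(len(uv))]@T[:3,:3].T
    return T[:3,3]+v*((z-T[2,3])/v[:,2])[:,None]
def proj(d,P):
    T=np.array(d["cam_to_world"]);c=(np.atleast_2d(P)-T[:3,3])@T[:3,:3]
    return np.c_[c[:,0]/c[:,2]*d["fx"]+d["cx"],c[:,1]/c[:,2]*d["fy"]+d["cy"]]
def crop(d,b,k=6):
    x0,y0,x1,y1=b
    return cv2.resize(d["image"][y0:y1,x0:x1],None,fx=k,fy=k,interpolation=cv2.INTER_CUBIC)
def uvfull(p,b,k=6): return (np.asarray(p,float)+.5)/k-.5+np.array(b[:2])
def rect(d,b,mask,z,k=6):
    m=mask(crop(d,b,k)).astype(np.uint8)
    cs,_=cv2.findContours(m,cv2.RETR_EXTERNAL,cv2.CHAIN_APPROX_NONE)
    c=max(cs,key=cv2.contourArea)[:,0]
    w=cast(d,uvfull(c,b,k),z)
    return cv2.minAreaRect((w[:,:2]*1000).astype(np.float32)),m
E
python3 - <<'E'
from h import *
t=get_image("top");s=get_image("side")
def dark(c):
    hsv=cv2.cvtColor(c,cv2.COLOR_BGR2HSV); return (hsv[...,2]<150)&(hsv[...,1]<60)
ms=[]
for n,d,b,z in[("go top",t,(335,216,370,256),.006),("nogo top",t,(260,202,295,240),.006),("tray top",t,(370,186,412,226),.014),
  ("go side",s,(323,188,368,218),.006),("nogo side",s,(262,222,310,256),.006),("tray side",s,(320,160,364,188),.014)]:
    R,m=rect(d,b,dark,z);print(n,np.array(R[0]),np.array(R[1]),R[2])
    cv2.imwrite("pics/m_%s.png"%n.replace(" ","_"),np.hstack([crop(d,b),cv2.merge([m*255]*3)]))
# pin: side & top
for d,b,n in((t,(370,240,410,262),"pt"),(s,(365,155,390,200),"ps")):
    c=crop(d,b,14);cv2.imwrite(f"pics/{n}.png",c)
E
cd pics; python3 -c "
import cv2,numpy as np
a=[cv2.imread('m_%s.png'%n) for n in('go_top','nogo_top','tray_top')]
w=max(x.shape[1] for x in a);a=[cv2.copyMakeBorder(x,0,0,0,w-x.shape[1],0) for x in a]
x=np.vstack(a);cv2.imwrite('mm.png',cv2.resize(x,None,fx=600/x.shape[0],fy=600/x.shape[0]))"
```

```text
go top [ 495.7919 -122.8685] [85.0638 65.2658] 3.0232787132263184
nogo top [544.2313  94.1431] [66.5707 85.5204] 81.65324401855469
tray top [ 577.4154 -240.3543] [91.6935 83.7626] 5.075900554656982
go side [ 493.3371 -129.0922] [86.513  92.0716] 3.1088104248046875
nogo side [541.1648  95.6277] [77.6748 88.3334] 81.72842407226562
tray side [ 571.4227 -229.9979] [ 96.7368 101.007 ] 4.834182262420654
```

View pics/mm.png

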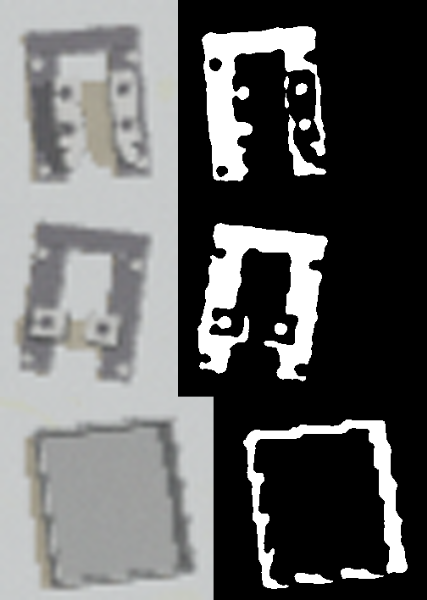

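View pics/pt.png

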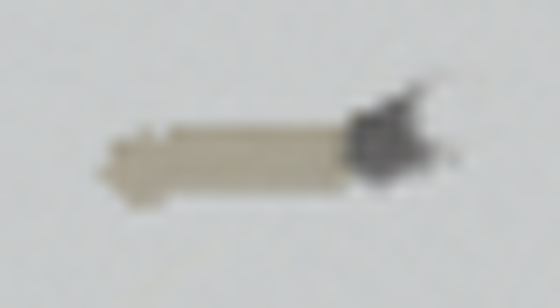

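View pics/ps.png

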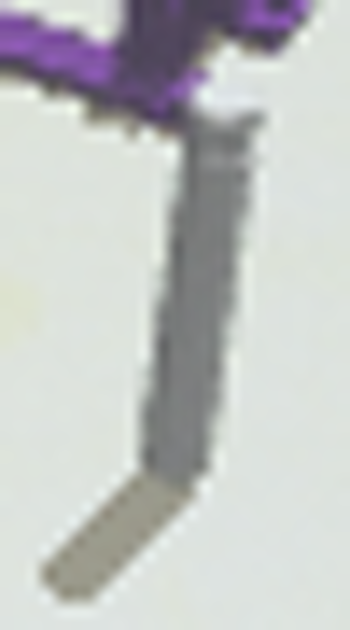

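```bash
python3 - <<'E'
from h import *
t=get_image("top");s=get_image("side")
bs=(365,155,390,200);bt=(370,240,410,262)
for p,z in(((176,467),0),((184,400),.02),((222,125),.1)): print("side",p,cast(s,uvfull(p,bs,14),z))
print("top",cast(t,uvfull((384,155),bt,14),0))
# projections in both crops for guess
for P in [(.472,-.245)]:
  for nm,d,b in(("s",s,bs),("t",t,bt)):
    print(nm,[((proj(d,(P[0],P[1],z))[0]-np.array(b[:2])+.5)*14-.5).round() for z in(0,.05,.1)])
# gauge jaw & foot overlay
def dark(c):
    hsv=cv2.cvtColor(c,cv2.COLOR_BGR2HSV); return (hsv[...,2]<150)&(hsv[...,1]<60)
E
```

```text
side (176, 467) [[ 0.4493 -0.2502  0.    ]]
side (184, 400) [[ 0.4491 -0.2487  0.02  ]]
side (222, 125) [[ 0.4458 -0.2402  0.1   ]]
top [[ 0.4505 -0.2521  0.    ]]
s [array([ 76., 442.]), array([100., 263.]), array([124.,  74.])]
t [array([344.,  51.]), array([379.,  29.]), array([417.,   5.])]
```

```bash
cat > ov.py <<'E'
from h import *
def fr(x,y,a):
    a=np.radians(a);return lambda P:np.c_[np.asarray(P,float)[:,:2]/1000@np.array([[np.cos(a),np.sin(a)],[-np.sin(a),np.cos(a)]])+[x,y],np.asarray(P,float)[:,2]/1000]
GO=(.4898,-.1232,3.0);NG=(.5383,.0950,-8.35);TR=(.5774,-.2395,5.0)
foot=[(-36,-32,6),(-36,32,6),(48,32,6),(48,-32,6)]
foot2=[(-36,-14,6),(36,-14,6),(36,14,6),(-36,14,6)]
rim=[(-45,-40,14),(-45,40,14),(45,40,14),(45,-40,14)]
def ov(d,b,polys,k,name):
    c=crop(d,b,k)
    for P,col in polys:
        uv=((proj(d,P)-np.array(b[:2])+.5)*k-.5)
        cv2.polylines(c,[np.round(uv).astype(np.int32)],True,col,1)
    cv2.imwrite(name,c)
def pin(x,y,z0=0):
    a=np.linspace(0,2*np.pi,40);return [(np.c_[x+.008*np.cos(a),y+.008*np.sin(a),0*a+z0+z],(0,0,255)) for z in(0,.1)]
if __name__=="__main__":
    t=get_image("top");s=get_image("side")
    pl=[(fr(*GO)(foot),(0,0,255)),(fr(*GO)(foot2),(0,0,255)),(fr(*NG)(foot),(0,0,255)),(fr(*NG)(foot2),(0,0,255)),(fr(*TR)(rim),(0,0,255))]+pin(.450,-.2505)
    ov(t,(255,180,415,270),pl,5,"pics/ov_t.png");ov(s,(255,150,395,260),pl,5,"pics/ov_s.png")
E
python3 ov.py
```

```text
(no output)
```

View pics/ov_t.png

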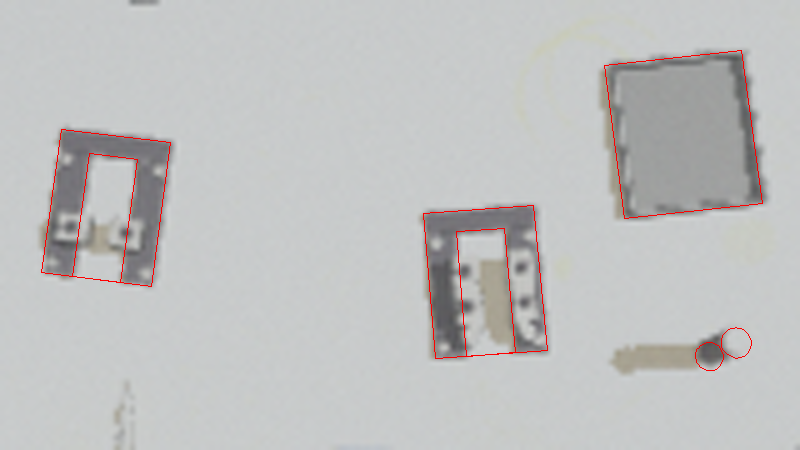

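View pics/ov_s.png

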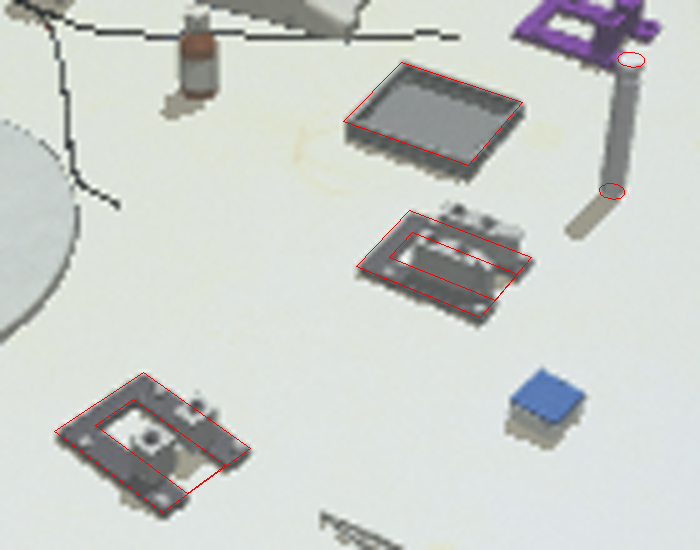

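Candidates for each part:
- **Pin:** the grey cylinder at top (397,250), side (379,178). Nothing else looks like it.
- **Go gauge:** top (351,237), with long bolted jaws.
- **No-go gauge:** top (277,222), grey with short jaws. The purple look-alike at top (447,214) is rejected.
- **Tray:** top (392,207).

The close crops and overlays confirm these choices. I'll move now.

Emit:
send_rows(deltas=[[[0,0,-2],[23,28,0],85],[[0,0,-2],[23,28,0],85],[[0,0,-2],[23,28,0],85],[[0,0,-2],[23,28,0],85],[[0,0,-2],[23,28,0],85]])

```text
t: 0.82
tool_pos: [0.3348, -0.3902, 0.2021]
ee_rot: [[0.0, 0.213, -0.977], [-0.0, -0.977, -0.213], [-1.0, 0.0, -0.0]]
wrist_force: [1.8, 0.0, -0.7]
finger_gap: 0.995
```

Emit:
send_rows(deltas=[[[0,0,-2],[23,28,0],85],[[0,0,-2],[23,28,0],85],[[0,0,-2],[23,28,0],85],[[0,0,-2],[23,28,0],85],[[0,0,-1.4],[23,28,0],85]])

```text
t: 1.23
tool_pos: [0.45, -0.25, 0.2021]
ee_rot: [[0.0, 0.05, -0.999], [-0.0, -0.999, -0.05], [-1.0, 0.0, -0.0]]
wrist_force: [-0.0, -1.3, 0.6]
finger_gap: 0.996
```

```bash
cat > st.py <<'E'
from h import *
import sys
def loc(p,f):
    a=np.radians(f[2]);dx,dy=p[0]-f[0],p[1]-f[1];return np.array([dx*np.cos(a)+dy*np.sin(a),-dx*np.sin(a)+dy*np.cos(a)])*1000
from ov import GO,NG,TR
def st():
    s=readout.get_state();R=s["ee_rot"];print("t",round(s["t"],2),"pos",s["tool_pos"]*1000,"yaw",round(np.degrees(np.arctan2(R[1,1],R[0,1])),2),"x",R[:,0],"F",s["wrist_force"],"M",s["moment"],"gap",round(s["finger_gap"]*85.4,1),"go",loc(s["tool_pos"],GO),"ng",loc(s["tool_pos"],NG),"tr",loc(s["tool_pos"],TR));return s
if __name__=="__main__": st()
E
python3 st.py; python3 -c "
from h import *
t=get_image('top')
for n,p,z in(('box',(327,275),.016),('forc',(280,280),0),('forc top',(280,257),0),('forc bot',(280,300),0),('bottle',(370,155),.05)):print(n,cast(t,p,z))"
```

```text
t 1.23 pos [ 449.9945 -250.0225  202.0839] yaw -87.12 x [ 0.0002 -0.     -1.    ] F [-0.0405 -1.3441  0.6426] M [-0.0031  0.0217 -0.0058] gap 85.1 go [ -46.3883 -124.5655] ng [ -37.2653 -354.1888] tr [-127.8378    0.6216]
box [[ 0.3859 -0.0498  0.016 ]]
forc [[0.3755 0.0842 0.    ]]
forc top [[0.4408 0.0835 0.    ]]
forc bot [[0.3196 0.0848 0.    ]]
bottle [[ 0.7213 -0.1811  0.05  ]]
```

Emit:
send_rows(deltas=[[[0,0,0],[0,0,-35],85],[[0,0,0],[0,0,-35],85],[[0,0,0],[0,0,-35],85],[[0,0,0],[0,0,-30],85],[[0,0,0],[0,0,-22],85]])

```text
t: 1.7
tool_pos: [0.4482, -0.2514, 0.0426]
ee_rot: [[-0.001, 0.052, -0.999], [0.001, -0.999, -0.052], [-1.0, -0.001, 0.001]]
wrist_force: [0.3, -0.1, -0.4]
finger_gap: 0.993
```

Emit:
send_rows(deltas=[[[0,0,0],[0,0,0],60],[[0,0,0],[0,0,0],50],[[0,0,0],[0,0,0],40],[[0,0,0],[0,0,0],30],[[0,0,0],[0,0,0],25]])

```text
t: 2.12
tool_pos: [0.4496, -0.2519, 0.0463]
ee_rot: [[0.002, 0.052, -0.999], [-0.001, -0.999, -0.052], [-1.0, 0.001, -0.002]]
wrist_force: [0.2, -0.6, -1.1]
finger_gap: 0.302
```

```bash
cat > look.py <<'E'
from h import *
import sys
n=sys.argv[1];z=int(sys.argv[2]) if len(sys.argv)>2 else 0
t=get_image("top");s=get_image("side")
p=readout.get_state()["tool_pos"]
o=[]
for d,k in((t,6),(s,6)):
    u=proj(d,p-np.array([0,0,.03]))[0].astype(int)
    o.append(crop(d,(max(u[0]-33,0),u[1]-40,u[0]+33,u[1]+50),k))
cv2.imwrite(f"pics/{n}.png",np.hstack(o))
E
python3 st.py;python3 look.py g1
```

```text
t 2.12 pos [ 449.6356 -251.9415   46.2599] yaw -87.01 x [ 0.0018 -0.0008 -1.    ] F [ 0.2299 -0.5605 -1.0809] M [-0.0426 -0.0092 -0.036 ] gap 25.8 go [ -46.8472 -126.463 ] ng [ -37.3418 -356.1395] tr [-128.3626   -1.2588]
```

View pics/g1.png

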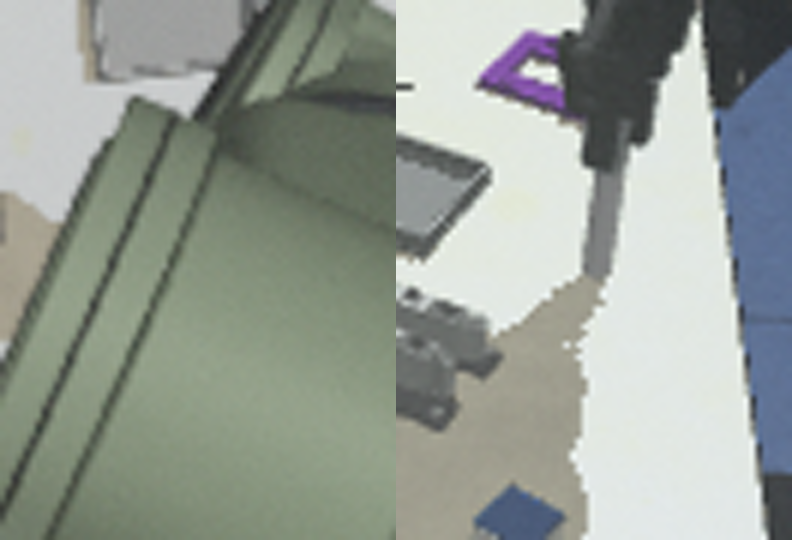

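The side view shows the pin standing between the fingers, with its foot at about crop (595,272), still upright. I'll close on it.

Emit:
send_rows(deltas=[[[0,0,0],[0,0,0],18],[[0,0,0],[0,0,0],8],[[0,0,0],[0,0,0],5],[[0,0,0],[0,0,0],5],[[0,0,0],[0,0,0],5]])

```text
t: 2.63
tool_pos: [0.4494, -0.2518, 0.0455]
ee_rot: [[0.001, 0.052, -0.999], [-0.0, -0.999, -0.052], [-1.0, 0.0, -0.001]]
wrist_force: [0.3, 0.1, 9.3]
finger_gap: 0.166
```

Emit:
send_rows(deltas=[[[0,0,0],[0,0,0],5],[[0,0,0],[0,0,0],5],[[0,0,0],[0,0,0],5],[[0,0,0],[0,0,3],5],[[0,0,0],[0,0,7],5]])

```text
t: 3.05
tool_pos: [0.4487, -0.2514, 0.0548]
ee_rot: [[-0.001, 0.052, -0.999], [0.001, -0.999, -0.052], [-1.0, -0.001, 0.001]]
wrist_force: [-0.2, 0.2, -1.8]
finger_gap: 0.164
```

```bash
python3 st.py;python3 look.py g2; sleep 0.1; python3 st.py
```

```text
t 3.05 pos [ 448.6859 -251.4289   54.8237] yaw -87.01 x [-0.001   0.0006 -1.    ] F [-0.1722  0.1507 -1.7503] M [-0.0058 -0.0057  0.0466] gap 14.0 go [ -47.7687 -125.9015] ng [ -38.3558 -355.7703] tr [-129.264    -0.6654]
t 3.15 pos [ 449.3625 -251.7965   55.9572] yaw -87.01 x [ 0.001  -0.0004 -1.    ] F [-1.282   0.1185 -1.4531] M [-0.0285 -0.0029 -0.0068] gap 14.0 go [ -47.1123 -126.3039] ng [ -37.6331 -356.0357] tr [-128.622    -1.0905]
```

View pics/g2.png

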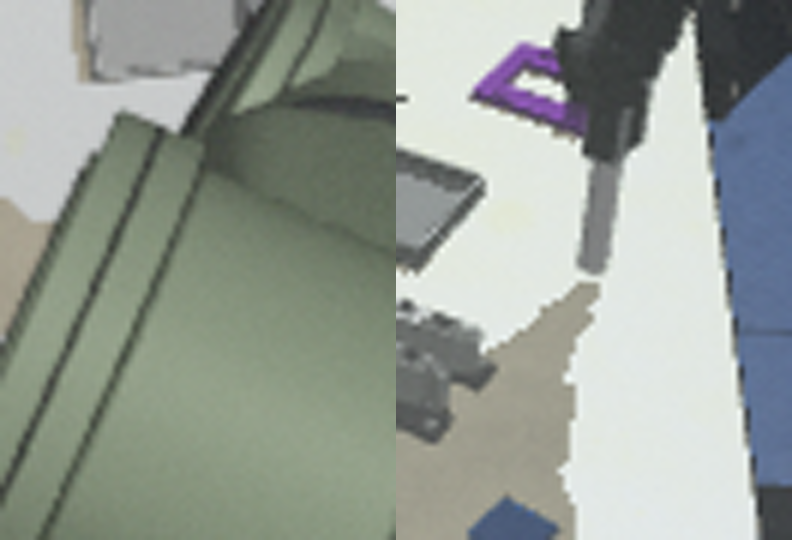

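```bash
python3 - <<'E'
from st import *
t=get_image("top")
# crop from tc.png : origin (255,180), k=5
for p in((464,271),(465,306),(520,267),(524,303)):
    print(p,loc(cast(t,uvfull(p,(255,180),5),.031)[0],GO))
for p in((70,227),(126,233)): print("ng",loc(cast(t,uvfull(p,(255,180),5),.031)[0],NG))
print(t['image'].shape)
im=cv2.imread("pics/top0.png")[215:260,333:373];cv2.imwrite("pics/goz.png",cv2.resize(im,None,fx=13,fy=13,interpolation=cv2.INTER_CUBIC))
# target
a=np.radians(3);
for x in(-70,-45,-26,40):print(x,GO[0]*1000+x*np.cos(a),GO[1]*1000+x*np.sin(a))
E
```

```text
(464, 271) [10.1222 12.4459]
(465, 306) [-9.6329 13.5625]
(520, 267) [  9.9225 -19.2259]
(524, 303) [-10.528  -19.6687]
ng [-10.6932  15.4565]
ng [-10.2834 -16.4931]
(400, 640, 3)
-70 419.89593256717984 -126.86351693700607
-45 444.8616709360442 -125.55511803093248
-26 463.8356320963811 -124.56073486231654
40 529.745181390183 -121.10656175028225
```

View pics/goz.png

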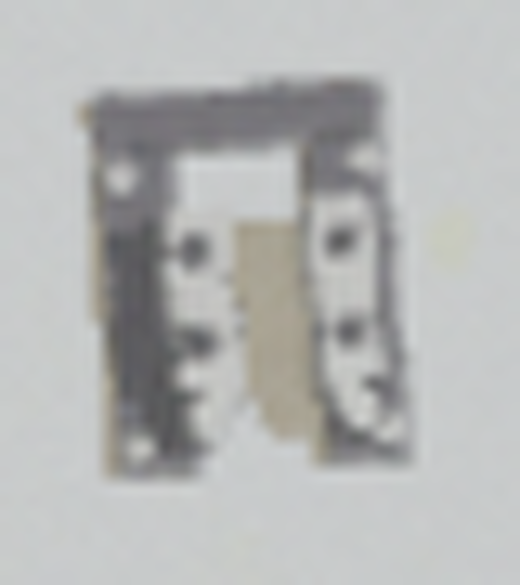

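The go jaws look about 3 mm off centre towards -y: the bolt centres average -3.2 mm, and the same check on the no-go gauge reads -0.5 mm. I'll go to the front of the mouth at that offset.

Emit:
send_rows(deltas=[[[0,0,0],[-6,20,0],5],[[0,0,0],[-6,25,0],5],[[0,0,0],[-5,30,0],5],[[0,0,0],[-2,27,0],5],[[0,0,0],[0,20,0],5]])

```text
t: 3.62
tool_pos: [0.4294, -0.1275, 0.055]
ee_rot: [[-0.001, 0.053, -0.999], [0.001, -0.999, -0.053], [-1.0, -0.001, 0.001]]
wrist_force: [0.2, 0.5, -1.2]
finger_gap: 0.168
```

Emit:
send_rows(deltas=[[[0,0,0],[0,0,0],5],[[0,0,0],[0,0,0],5],[[0,0,0],[0,0,0],5],[[0,0,0],[0,0,0],5],[[0,0,0],[0,0,0],5]])

```text
t: 4.03
tool_pos: [0.43, -0.1305, 0.055]
ee_rot: [[0.0, 0.051, -0.999], [-0.0, -0.999, -0.051], [-1.0, 0.0, -0.0]]
wrist_force: [0.5, 0.2, -0.4]
finger_gap: 0.167
```

```bash
python3 st.py;python3 look.py g3;  python3 st.py
```

```text
t 4.03 pos [ 429.9586 -130.4745   54.9512] yaw -87.09 x [ 0.0001 -0.0002 -1.    ] F [ 0.5154  0.2401 -0.4333] M [-0.0206 -0.0014  0.0138] gap 14.3 go [-60.1401  -4.1327] ng [ -74.4495 -238.8177] tr [-137.3781  121.461 ]
t 4.13 pos [ 429.9589 -130.179    54.9275] yaw -87.06 x [ 0. -0. -1.] F [ 0.094  -0.0507 -1.2109] M [-0.0079 -0.0248  0.0043] gap 13.8 go [-60.1244  -3.8376] ng [ -74.4922 -238.5252] tr [-137.3521  121.7553]
```

View pics/g3.png

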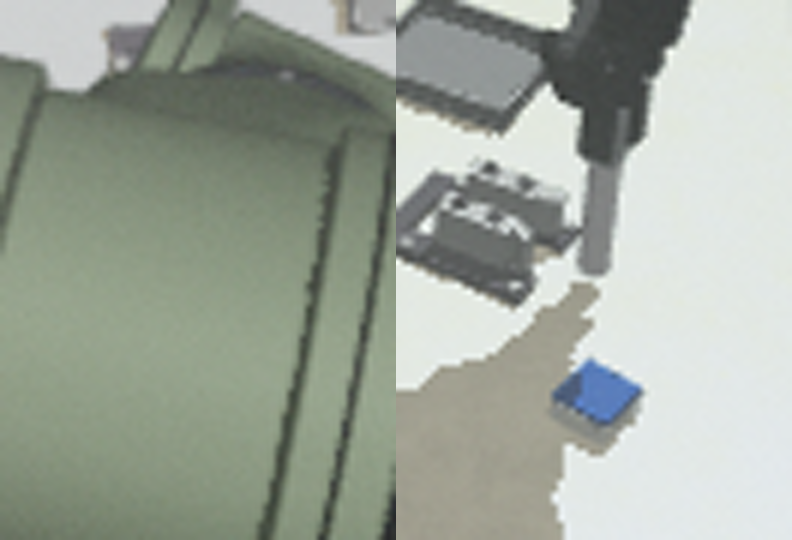

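```bash
python3 - <<'E'
from st import *
from ov import ov,pin,fr,foot
s=get_image("side");p=st()["tool_pos"]
u=proj(s,p)[0].astype(int)
ov(s,(u[0]-40,u[1]-30,u[0]+26,u[1]+45),pin(p[0],p[1],p[2]-.045)[:1]+[(fr(*GO)(foot),(0,255,0))],9,"pics/ovp.png")
E
```

```text
t 4.18 pos [ 429.9887 -130.0492   54.9478] yaw -87.05 x [ 0. -0. -1.] F [-0.419  -0.0663 -0.6554] M [-0.0521  0.0229  0.0601] gap 13.5 go [-60.0878  -3.7095] ng [ -74.4816 -238.3925] tr [-137.3111  121.8821]
```

View pics/ovp.png

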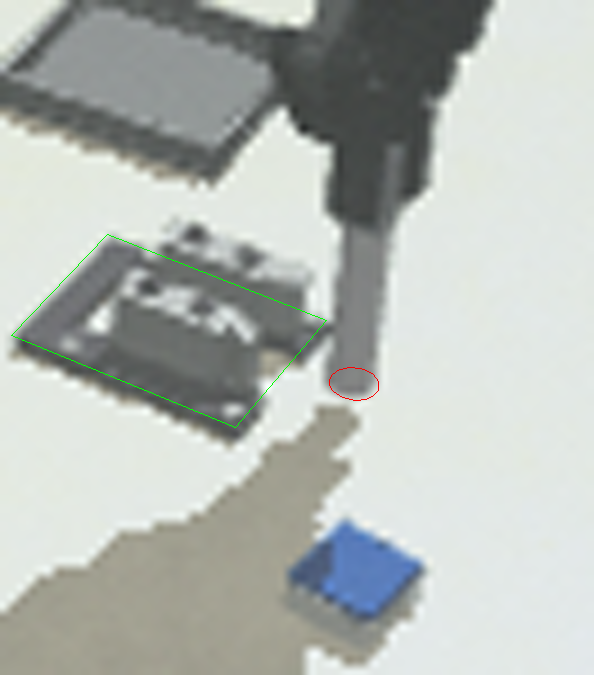

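Emit:
send_rows(deltas=[[[0,0,0],[5,0.4,0],5],[[0,0,0],[8,0.5,0],5],[[0,0,0],[7,0.4,0],5],[[0,0,0],[4,0.3,0],5],[[0,0,0],[3,0.1,0],5]])

```text
t: 4.6
tool_pos: [0.4576, -0.1278, 0.0549]
ee_rot: [[0.0, 0.052, -0.999], [0.0, -0.999, -0.052], [-1.0, -0.0, -0.0]]
wrist_force: [0.3, 0.9, -1.1]
finger_gap: 0.162
```

Emit:
send_rows(deltas=[[[0,0,0],[2,0.1,0],5],[[0,0,0],[2,0.1,0],5],[[0,0,0],[1,0,0],5],[[0,0,0],[0,0,0],5],[[0,0,0],[0,0,0],5]])

```text
t: 5.02
tool_pos: [0.4619, -0.1278, 0.055]
ee_rot: [[-0.0, 0.052, -0.999], [0.0, -0.999, -0.052], [-1.0, -0.0, 0.0]]
wrist_force: [-0.5, -0.5, -1.6]
finger_gap: 0.166
```

```bash
python3 st.py
```

```text
t 5.02 pos [ 461.9033 -127.7553   54.9634] yaw -87.01 x [-0.0001  0.0001 -1.    ] F [-0.4577 -0.5143 -1.6058] M [-0.0185 -0.0273 -0.0243] gap 14.2 go [-28.0969  -3.089 ] ng [ -43.2384 -231.4883] tr [-105.318   121.3857]
```

Emit:
send_rows(deltas=[[[0,0,0],[1,0,0],5],[[0,0,0],[1,0.1,0],5],[[0,0,0],[1,0,0],5],[[0,0,0],[0,0,0],5],[[0,0,0],[0,0,0],5]])

```text
t: 5.43
tool_pos: [0.4649, -0.1278, 0.0549]
ee_rot: [[-0.0, 0.052, -0.999], [-0.0, -0.999, -0.052], [-1.0, 0.0, 0.0]]
wrist_force: [-1.3, -2.6, -0.9]
finger_gap: 0.162
```

Emit:
send_rows(deltas=[[[0,0,0],[0,0.4,0],5],[[0,0,0],[0,0.4,0],5],[[0,0,0],[0,0.4,0],5],[[0,0,0],[0,0,0],5],[[0,0,0],[0,0,0],5]])

```text
t: 5.85
tool_pos: [0.465, -0.1269, 0.055]
ee_rot: [[0.0, 0.052, -0.999], [-0.001, -0.999, -0.052], [-1.0, 0.001, -0.0]]
wrist_force: [-1.9, -5.7, -1.0]
finger_gap: 0.165
```

```bash
python3 st.py
```

```text
t 5.85 pos [ 465.0337 -126.9312   55.0201] yaw -87.04 x [ 0.0002 -0.0006 -1.    ] F [-1.946  -5.732  -0.9711] M [-1.5993  0.5337 -0.0348] gap 14.1 go [-24.9277  -2.43  ] ng [ -40.2609 -230.2184] tr [-102.1277  121.9338]
```

Emit:
send_rows(deltas=[[[0,0,0],[0,-0.8,0],5],[[0,0,0],[0,-0.8,0],5],[[0,0,0],[0,-0.8,0],5],[[0,0,0],[0,-0.6,0],5],[[0,0,0],[0,0,0],5]])

```text
t: 6.27
tool_pos: [0.4652, -0.1293, 0.055]
ee_rot: [[0.0, 0.052, -0.999], [0.0, -0.999, -0.052], [-1.0, -0.0, -0.0]]
wrist_force: [-0.9, 0.1, -1.0]
finger_gap: 0.168
```

```bash
python3 st.py
```

```text
t 6.27 pos [ 465.2051 -129.3132   54.9796] yaw -87.0 x [ 0.0003  0.0003 -1.    ] F [-0.918   0.1301 -1.0276] M [-0.0325  0.0534  0.0045] gap 14.4 go [-24.8812  -4.8176] ng [ -39.7454 -232.5502] tr [-102.1646  119.546 ]
```

Emit:
send_rows(deltas=[[[0,0,0],[0,-0.4,0],5],[[0,0,0],[0,-0.4,0],5],[[0,0,0],[0,-0.4,0],5],[[0,0,0],[0,0,0],5],[[0,0,0],[0,0,0],5]])

```text
t: 6.68
tool_pos: [0.465, -0.1305, 0.055]
ee_rot: [[0.0, 0.052, -0.999], [0.0, -0.999, -0.052], [-1.0, -0.0, -0.0]]
wrist_force: [0.4, 1.1, -1.6]
finger_gap: 0.164
```

```bash
python3 st.py
```

```text
t 6.68 pos [ 465.0468 -130.5049   54.9652] yaw -87.01 x [ 0.      0.0003 -1.    ] F [ 0.4327  1.1137 -1.6436] M [ 0.3049 -0.0461  0.0121] gap 14.0 go [-25.1016  -5.9994] ng [ -39.7289 -233.7523] tr [-102.4261  118.3725]
```

Emit:
send_rows(deltas=[[[0,0,0],[0,-0.3,0],5],[[0,0,0],[0,-0.3,0],5],[[0,0,0],[0,0,0],5],[[0,0,0],[0,0,0],5],[[0,0,0],[0,0,0],5]])

```text
t: 7.1
tool_pos: [0.465, -0.131, 0.055]
ee_rot: [[-0.0, 0.052, -0.999], [0.0, -0.999, -0.052], [-1.0, -0.0, 0.0]]
wrist_force: [-0.2, 3.5, -0.3]
finger_gap: 0.162
```

```bash
python3 st.py
```

```text
t 7.1 pos [ 464.9937 -131.0422   54.962 ] yaw -87.0 x [-0.0001  0.0003 -1.    ] F [-0.2482  3.4624 -0.3005] M [ 1.0648 -0.0811 -0.    ] gap 13.9 go [-25.1828  -6.5332] ng [ -39.7035 -234.2916] tr [-102.5259  117.8419]
```

Emit:
send_rows(deltas=[[[0,0,0],[0,0.9,0],5],[[0,0,0],[0,0.9,0],5],[[0,0,0],[0,0,0],5],[[0,0,0],[0,0,0],5],[[0,0,0],[0,0,0],5]])

```text
t: 7.52
tool_pos: [0.4651, -0.1296, 0.055]
ee_rot: [[0.0, 0.052, -0.999], [-0.0, -0.999, -0.052], [-1.0, 0.0, -0.0]]
wrist_force: [-0.1, -0.3, -1.7]
finger_gap: 0.165
```

```bash
python3 st.py
```

```text
t 7.52 pos [ 465.0541 -129.5961   54.9761] yaw -87.02 x [ 0.0001 -0.0001 -1.    ] F [-0.1267 -0.3487 -1.6977] M [0.0063 0.0258 0.0254] gap 14.1 go [-25.0467  -5.0923] ng [ -39.8536 -232.852 ] tr [-102.3396  119.2772]
```

Emit:
send_rows(deltas=[[[0,0,0],[0.5,0,0],5],[[0,0,0],[0.5,0.1,0],5],[[0,0,0],[0.5,0,0],5],[[0,0,0],[0.5,0,0],5],[[0,0,0],[0,0,0],5]])

```text
t: 7.93
tool_pos: [0.4671, -0.1293, 0.055]
ee_rot: [[0.0, 0.052, -0.999], [0.0, -0.999, -0.052], [-1.0, -0.0, -0.0]]
wrist_force: [0.4, -0.3, -1.5]
finger_gap: 0.167
```

```bash
python3 st.py
```

```text
t 7.93 pos [ 467.1253 -129.3411   54.9525] yaw -87.01 x [ 0.0001  0.0001 -1.    ] F [ 0.4236 -0.2979 -1.4744] M [-0.0178 -0.016   0.0274] gap 14.3 go [-22.965  -4.946] ng [ -37.8415 -232.2989] tr [-100.2541  119.3508]
```

Emit:
send_rows(deltas=[[[0,0,0],[0.5,0.2,0],5],[[0,0,0],[0.5,0.1,0],5],[[0,0,0],[0.5,0,0],5],[[0,0,0],[0.5,0,0],5],[[0,0,0],[0,0,0],5]])

```text
t: 8.35
tool_pos: [0.4691, -0.129, 0.055]
ee_rot: [[0.0, 0.052, -0.999], [0.0, -0.999, -0.052], [-1.0, -0.0, -0.0]]
wrist_force: [0.3, -0.1, -1.1]
finger_gap: 0.165
```

```bash
python3 st.py
```

```text
t 8.35 pos [ 469.1329 -129.0311   54.9565] yaw -87.01 x [ 0.0001  0.     -1.    ] F [ 0.3371 -0.1405 -1.0739] M [-0.0294  0.0215 -0.03  ] gap 14.1 go [-20.9439  -4.7415] ng [ -35.9001 -231.7007] tr [-98.2271 119.4846]
```

Emit:
send_rows(deltas=[[[0,0,0],[0.5,0,0],5],[[0,0,0],[0.5,0.1,0],5],[[0,0,0],[0.5,0,0],5],[[0,0,0],[0.5,0,0],5],[[0,0,0],[0,0,0],5]])

```text
t: 8.77
tool_pos: [0.4711, -0.1289, 0.0549]
ee_rot: [[0.0, 0.052, -0.999], [0.0, -0.999, -0.052], [-1.0, -0.0, -0.0]]
wrist_force: [-0.3, 0.3, -0.8]
finger_gap: 0.161
```

```bash
python3 st.py
```

```text
t 8.77 pos [ 471.1086 -128.8854   54.9451] yaw -87.0 x [ 0.      0.0001 -1.    ] F [-0.334   0.2756 -0.752 ] M [ 0.0167  0.0901 -0.0146] gap 13.8 go [-18.9633  -4.6993] ng [ -33.9666 -231.2696] tr [-96.2462 119.4576]
```

Emit:
send_rows(deltas=[[[0,0,0],[0.5,0,0],5],[[0,0,0],[0.5,0.1,0],5],[[0,0,0],[0.5,0,0],5],[[0,0,0],[0.5,0,0],5],[[0,0,0],[0.5,0,0],5]])

```text
t: 9.18
tool_pos: [0.4736, -0.1288, 0.055]
ee_rot: [[0.0, 0.052, -0.999], [0.0, -0.999, -0.052], [-1.0, -0.0, -0.0]]
wrist_force: [-0.5, 0.4, -1.1]
finger_gap: 0.168
```

```bash
python3 st.py
```

```text
t 9.18 pos [ 473.5753 -128.8177   54.9713] yaw -87.01 x [ 0.      0.0001 -1.    ] F [-0.5073  0.3644 -1.0877] M [-0.0382 -0.0147 -0.0102] gap 14.3 go [-16.4964  -4.7609] ng [ -31.5358 -230.8444] tr [-93.783 119.31 ]
```

Emit:
send_rows(deltas=[[[0,0,0],[0.5,0,0],5],[[0,0,0],[0.5,0.1,0],5],[[0,0,0],[0.5,0,0],5],[[0,0,0],[0.5,0,0],5],[[0,0,0],[0.5,0,0],5]])

```text
t: 9.6
tool_pos: [0.4761, -0.1287, 0.055]
ee_rot: [[0.0, 0.052, -0.999], [0.0, -0.999, -0.052], [-1.0, -0.0, -0.0]]
wrist_force: [0.5, -0.0, -1.8]
finger_gap: 0.161
```

```bash
python3 st.py
```

```text
t 9.6 pos [ 476.0745 -128.7202   54.9725] yaw -87.01 x [ 0.      0.0001 -1.    ] F [ 0.5408 -0.0475 -1.8353] M [-0.0104  0.0012  0.0218] gap 13.8 go [-13.9956  -4.7943] ng [ -29.0773 -230.3851] tr [-91.2849 119.1893]
```

Emit:
send_rows(deltas=[[[0,0,0],[1,0.1,0],5],[[0,0,0],[1,0,0],5],[[0,0,0],[1,0.1,0],5],[[0,0,0],[1,0,0],5],[[0,0,0],[1,0.1,0],5]])

```text
t: 10.02
tool_pos: [0.4812, -0.1284, 0.055]
ee_rot: [[0.0, 0.052, -0.999], [0.0, -0.999, -0.052], [-1.0, -0.0, -0.0]]
wrist_force: [-0.6, -0.6, -1.9]
finger_gap: 0.163
```

```bash
python3 st.py
```

```text
t 10.02 pos [ 481.1656 -128.4166   54.9736] yaw -87.01 x [ 0.0001  0.0001 -1.    ] F [-0.6175 -0.5588 -1.8656] M [-0.0484 -0.0026  0.0524] gap 13.9 go [-8.8956 -4.7576] ng [ -24.0843 -229.3453] tr [-86.1867 119.048 ]
```

Emit:
send_rows(deltas=[[[0,0,0],[1,0.1,0],5],[[0,0,0],[1,0,0],5],[[0,0,0],[1,0.1,0],5],[[0,0,0],[1,0,0],5],[[0,0,0],[1,0.1,0],5]])

```text
t: 10.43
tool_pos: [0.4861, -0.1281, 0.055]
ee_rot: [[0.0, 0.052, -0.999], [0.0, -0.999, -0.052], [-1.0, -0.0, -0.0]]
wrist_force: [-0.5, 0.2, -1.0]
finger_gap: 0.165
```

```bash
python3 st.py
```

```text
t 10.43 pos [ 486.125  -128.1224   54.9707] yaw -87.01 x [ 0.      0.0001 -1.    ] F [-0.4523  0.2417 -1.0217] M [0.0323 0.0367 0.0134] gap 14.1 go [-3.9275 -4.7233] ng [ -19.2201 -228.334 ] tr [-81.2204 118.9089]
```

```bash
python3 look.py g4
```

```text
(no output)
```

View pics/g4.png

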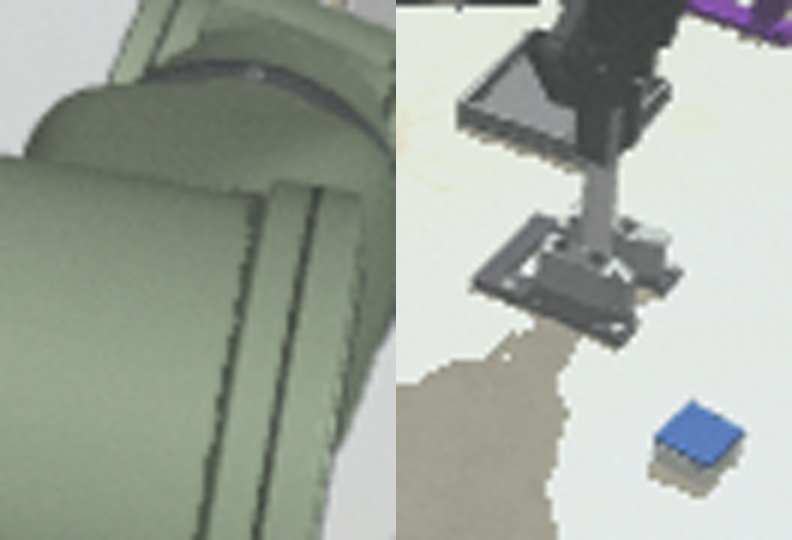

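Emit:
send_rows(deltas=[[[0,0,0],[1,0.1,0],5],[[0,0,0],[1,0,0],5],[[0,0,0],[1,0.1,0],5],[[0,0,0],[1,0,0],5],[[0,0,0],[1,0.1,0],5]])

```text
t: 10.95
tool_pos: [0.4911, -0.1278, 0.055]
ee_rot: [[0.0, 0.052, -0.999], [0.0, -0.999, -0.052], [-1.0, -0.0, -0.0]]
wrist_force: [-1.3, 0.8, -1.0]
finger_gap: 0.167
```

```bash
python3 st.py
```

```text
t 10.95 pos [ 491.1358 -127.8175   54.9754] yaw -87.01 x [ 0.      0.0001 -1.    ] F [-1.3455  0.8389 -1.0208] M [-0.0531  0.0072 -0.0104] gap 14.3 go [ 1.0923 -4.681 ] ng [ -14.3068 -227.3046] tr [-76.2022 118.776 ]
```

Emit:
send_rows(deltas=[[[0,0,0],[1,0.1,0],5],[[0,0,0],[1,0,0],5],[[0,0,0],[1,0.1,0],5],[[0,0,0],[1,0,0],5],[[0,0,0],[1,0.1,0],5]])

```text
t: 11.37
tool_pos: [0.4961, -0.1275, 0.055]
ee_rot: [[0.0, 0.052, -0.999], [0.0, -0.999, -0.052], [-1.0, -0.0, -0.0]]
wrist_force: [-0.7, -0.7, -1.0]
finger_gap: 0.167
```

```bash
python3 st.py
```

```text
t 11.37 pos [ 496.1405 -127.5223   54.9757] yaw -87.01 x [ 0.      0.0001 -1.    ] F [-0.7479 -0.7259 -0.9691] M [0.0162 0.0076 0.0411] gap 14.3 go [ 6.1056 -4.6482] ng [  -9.398  -226.2858] tr [-71.1908 118.6338]
```

The side view shows the pin at crop (597,210), standing down between the two jaws. No contact so far, so I'll carry on.

Emit:
send_rows(deltas=[[[0,0,0],[1.5,0.1,0],5],[[0,0,0],[1.5,0,0],5],[[0,0,0],[1.5,0.1,0],5],[[0,0,0],[1.5,0.1,0],5],[[0,0,0],[1.5,0.1,0],5]])

```text
t: 11.78
tool_pos: [0.5037, -0.1271, 0.055]
ee_rot: [[-0.0, 0.052, -0.999], [0.0, -0.999, -0.052], [-1.0, -0.0, 0.0]]
wrist_force: [-0.1, -0.3, -0.9]
finger_gap: 0.162
```

```bash
python3 st.py
```

```text
t 11.78 pos [ 503.6728 -127.1048   54.9582] yaw -87.01 x [-0.      0.0001 -1.    ] F [-0.1118 -0.311  -0.8818] M [-0.0035 -0.0086 -0.0272] gap 13.9 go [13.6494 -4.6255] ng [  -2.0062 -224.7789] tr [-63.6508 118.3932]
```

Emit:
send_rows(deltas=[[[0,0,0],[1.5,0.1,0],5],[[0,0,0],[1.5,0.1,0],5],[[0,0,0],[1.5,0.1,0],5],[[0,0,0],[1.5,0,0],5],[[0,0,0],[1.5,0.1,0],5]])

```text
t: 12.2
tool_pos: [0.5112, -0.1267, 0.055]
ee_rot: [[0.0, 0.052, -0.999], [0.0, -0.999, -0.052], [-1.0, -0.0, -0.0]]
wrist_force: [-0.4, -0.0, -1.5]
finger_gap: 0.161
```

```bash
python3 st.py
```

```text
t 12.2 pos [ 511.1814 -126.7333   54.9748] yaw -87.01 x [ 0.      0.0001 -1.    ] F [-0.3562 -0.0118 -1.497 ] M [-0.0405 -0.02    0.0201] gap 13.7 go [21.1672 -4.6474] ng [   5.3689 -223.3209] tr [-56.1384 118.109 ]
```

Emit:
send_rows(deltas=[[[0,0,0],[2,0.1,0],5],[[0,0,0],[2,0.1,0],5],[[0,0,0],[2,0.1,0],5],[[0,0,0],[2,0.1,0],5],[[0,0,0],[2,0.1,0],5]])

```text
t: 12.62
tool_pos: [0.5212, -0.1262, 0.055]
ee_rot: [[0.0, 0.052, -0.999], [0.0, -0.999, -0.052], [-1.0, -0.0, -0.0]]
wrist_force: [-0.2, -0.4, -0.9]
finger_gap: 0.165
```

```bash
python3 st.py
```

```text
t 12.62 pos [ 521.2403 -126.2022   54.9645] yaw -87.01 x [ 0.      0.0001 -1.    ] F [-0.2462 -0.376  -0.9397] M [ 0.0026 -0.0126  0.0116] gap 14.1 go [31.2401 -4.6435] ng [  15.2441 -221.3347] tr [-46.0714 117.7613]
```

Emit:
send_rows(deltas=[[[0,0,0],[2,0.1,0],5],[[0,0,0],[2,0.1,0],5],[[0,0,0],[3,0.1,0],5],[[0,0,0],[3,0.1,0],5],[[0,0,0],[2,0.1,0],5]])

```text
t: 13.03
tool_pos: [0.5334, -0.1257, 0.055]
ee_rot: [[0.0, 0.052, -0.999], [0.0, -0.999, -0.052], [-1.0, -0.0, -0.0]]
wrist_force: [0.9, 0.3, -2.3]
finger_gap: 0.164
```

```bash
python3 st.py; python3 look.py g5
```

```text
t 13.03 pos [ 533.4458 -125.7032   54.9653] yaw -87.0 x [ 0.0001  0.0001 -1.    ] F [ 0.8584  0.3473 -2.2928] M [-0.0501  0.0179  0.0007] gap 14.0 go [43.455 -4.784] ng [  27.2477 -219.0686] tr [-33.8689 117.1946]
```

View pics/g5.png

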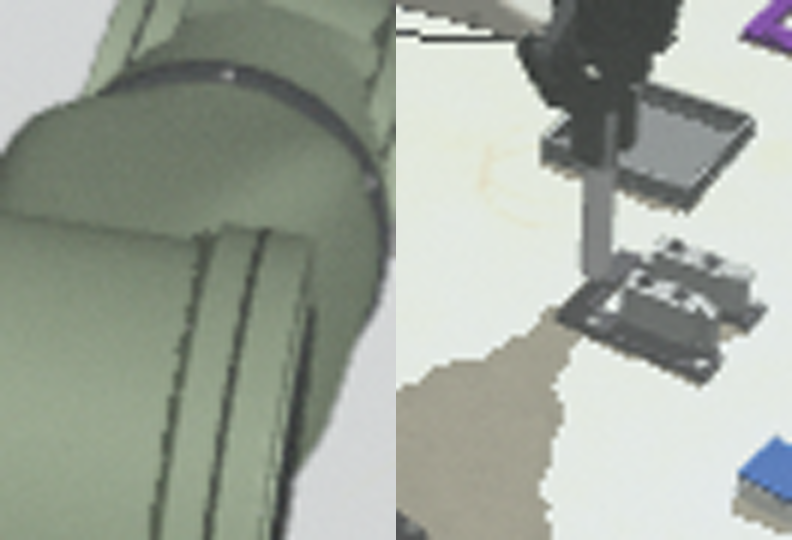

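The pin is clear of the far end: foot at side crop (597,272), over the strap, with no contact felt. Next: lift, turn the jaws in line with the push, and carry it to the front of the no-go gauge.

Emit:
send_rows(deltas=[[[0,0,0],[0,0,8],5],[[0,0,0],[0,0,12],5],[[0,0,0],[0,0,12],5],[[0,0,0],[0,0,10],5],[[0,0,0],[0,0,8],5]])

```text
t: 13.55
tool_pos: [0.5331, -0.1258, 0.1063]
ee_rot: [[0.001, 0.052, -0.999], [-0.0, -0.999, -0.052], [-1.0, 0.0, -0.001]]
wrist_force: [-0.4, 0.6, -1.4]
finger_gap: 0.165
```

Emit:
send_rows(deltas=[[[0,0,5],[-3,12,0],5],[[0,0,5],[-4,16,0],5],[[0,0,5],[-4,16,0],5],[[0,0,5],[-4,16,0],5],[[0,0,5],[-4,16,0],5]])

```text
t: 13.97
tool_pos: [0.5138, -0.049, 0.1053]
ee_rot: [[0.0, 0.473, -0.881], [0.0, -0.881, -0.473], [-1.0, 0.0, -0.0]]
wrist_force: [-0.1, 0.5, -1.2]
finger_gap: 0.162
```

Emit:
send_rows(deltas=[[[0,0,5.5],[-4,16,0],5],[[0,0,5.5],[-4,16,0],5],[[0,0,5.5],[-4,16,0],5],[[0,0,5.5],[-4,16,0],5],[[0,0,5.5],[-4,16,0],5]])

```text
t: 14.38
tool_pos: [0.4938, 0.0309, 0.1053]
ee_rot: [[0.0, 0.827, -0.563], [-0.0, -0.563, -0.827], [-1.0, 0.0, 0.0]]
wrist_force: [-0.3, 0.7, -1.4]
finger_gap: 0.165
```

Emit:
send_rows(deltas=[[[0,0,5.5],[-4,16,0],5],[[0,0,5.5],[-4,16,0],5],[[0,0,5.5],[-4,16,0],5],[[0,0,5],[-3,14,0],5],[[0,0,4.7],[-1,10,0],5]])

```text
t: 14.8
tool_pos: [0.4776, 0.1035, 0.1053]
ee_rot: [[-0.0, 0.99, -0.139], [0.0, -0.139, -0.99], [-1.0, -0.0, -0.0]]
wrist_force: [0.2, -0.1, -0.1]
finger_gap: 0.162
```

Emit:
send_rows(deltas=[[[0,0,0],[0,0,0],5],[[0,0,0],[0,0,0],5],[[0,0,0],[0,0,0],5],[[0,0,0],[0,0,0],5],[[0,0,0],[0,0,0],5]])

```text
t: 15.22
tool_pos: [0.4781, 0.1017, 0.105]
ee_rot: [[-0.0, 0.989, -0.147], [-0.0, -0.147, -0.989], [-1.0, -0.0, 0.0]]
wrist_force: [0.6, 0.0, -1.2]
finger_gap: 0.164
```

```bash
python3 st.py; python3 - <<'E'
from st import *
from ov import ov,pin,fr,foot
t=get_image("top");s=get_image("side");p=st()["tool_pos"]
u=proj(s,p)[0].astype(int)
ov(s,(u[0]-40,u[1]-30,u[0]+26,u[1]+50),pin(p[0],p[1],p[2]-.045)[:1]+[(fr(*NG)(foot),(0,255,0))],7,"pics/ovq.png")
E
```

```text
t 15.22 pos [478.1314 101.6556 105.0066] yaw -8.43 x [-0.0001 -0.0003 -1.    ] F [ 0.615   0.0391 -1.1949] M [-0.0466 -0.025  -0.0364] gap 14.0 go [  0.1154 225.1582] ng [-60.4973  -2.1526] tr [-69.1572 348.5093]
t 15.32 pos [478.0617 101.9142 104.9842] yaw -8.38 x [-0.0001 -0.0001 -1.    ] F [-0.2876 -0.3551 -0.3296] M [-0.0489  0.0195  0.0123] gap 14.2 go [  0.0594 225.42  ] ng [-60.6038  -1.9069] tr [-69.204  348.7729]
```

View pics/ovq.png

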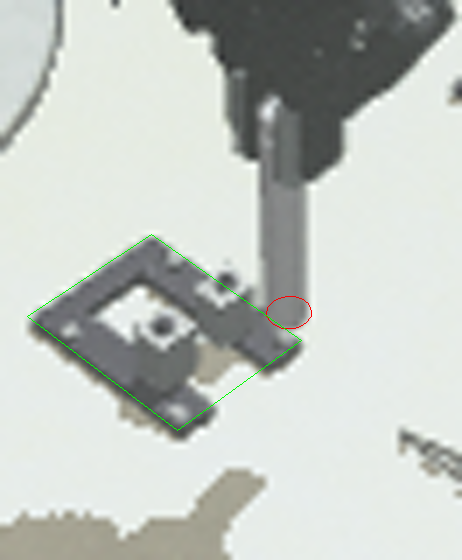

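Emit:
send_rows(deltas=[[[0,0,0],[0,0,-8],5],[[0,0,0],[0,0,-12],5],[[0,0,0],[0,0,-12],5],[[0,0,0],[0,0,-10],5],[[0,0,0],[0,0,-8],5]])

```text
t: 15.73
tool_pos: [0.4777, 0.1021, 0.0537]
ee_rot: [[-0.001, 0.989, -0.145], [-0.0, -0.145, -0.989], [-1.0, -0.001, 0.0]]
wrist_force: [-0.6, -0.9, -1.1]
finger_gap: 0.166
```

Emit:
send_rows(deltas=[[[0,0,0],[5,-0.7,0],5],[[0,0,0],[7,-1,0],5],[[0,0,0],[7,-1.1,0],5],[[0,0,0],[5,-0.7,0],5],[[0,0,0],[3,-0.5,0],5]])

```text
t: 16.15
tool_pos: [0.5062, 0.098, 0.0554]
ee_rot: [[0.001, 0.989, -0.145], [0.0, -0.145, -0.989], [-1.0, 0.001, -0.0]]
wrist_force: [-0.7, -0.1, -1.0]
finger_gap: 0.165
```

```bash
python3 st.py
```

```text
t 16.15 pos [506.1865  98.0134  55.365 ] yaw -8.35 x [ 0.001   0.0002 -1.    ] F [-0.659  -0.0548 -1.021 ] M [-0.0218  0.0266  0.0408] gap 14.1 go [ 27.9415 220.0526] ng [-32.2106  -1.6821] tr [-41.5262 342.4357]
```

Emit:
send_rows(deltas=[[[0,0,0],[0.5,-0.1,0],5],[[0,0,0],[0.5,-0.1,0],5],[[0,0,0],[0.5,-0.1,0],5],[[0,0,0],[0.5,0,0],5],[[0,0,0],[0,0,0],5]])

```text
t: 16.57
tool_pos: [0.507, 0.0981, 0.055]
ee_rot: [[-0.0, 0.99, -0.144], [0.0, -0.144, -0.99], [-1.0, -0.0, -0.0]]
wrist_force: [-0.3, 0.1, -1.8]
finger_gap: 0.159
```

```bash
python3 st.py
```

```text
t 16.57 pos [507.02    98.0542  55.0292] yaw -8.3 x [-0.      0.0001 -1.    ] F [-0.3309  0.1333 -1.8319] M [ 0.0602 -0.0127 -0.004 ] gap 13.6 go [ 28.776  220.0498] ng [-31.3919  -1.5206] tr [-40.6924 342.4037]
```

Emit:
send_rows(deltas=[[[0,0,0],[0.4,-0.1,0],5],[[0,0,0],[0.4,0,0],5],[[0,0,0],[0.4,-0.1,0],5],[[0,0,0],[0.3,0,0],5],[[0,0,0],[0,0,0],5]])

```text
t: 16.98
tool_pos: [0.5086, 0.0978, 0.055]
ee_rot: [[-0.0, 0.989, -0.145], [0.0, -0.145, -0.989], [-1.0, -0.0, -0.0]]
wrist_force: [-0.2, -0.4, -1.9]
finger_gap: 0.165
```

```bash
python3 st.py
```

```text
t 16.98 pos [508.603   97.7581  54.9734] yaw -8.31 x [-0.  0. -1.] F [-0.1633 -0.4067 -1.8615] M [ 0.0299 -0.0413 -0.0062] gap 14.1 go [ 30.3413 219.6713] ng [-29.7827  -1.5837] tr [-39.1412 341.9708]
```

Emit:
send_rows(deltas=[[[0,0,0],[0.4,-0.1,0],5],[[0,0,0],[0.4,0,0],5],[[0,0,0],[0.4,-0.1,0],5],[[0,0,0],[0.3,0,0],5],[[0,0,0],[0,0,0],5]])

```text
t: 17.4
tool_pos: [0.5101, 0.0976, 0.0549]
ee_rot: [[-0.0, 0.989, -0.145], [0.0, -0.145, -0.989], [-1.0, -0.0, 0.0]]
wrist_force: [0.1, 0.6, -1.6]
finger_gap: 0.162
```

```bash
python3 st.py
```

```text
t 17.4 pos [510.0592  97.5567  54.9475] yaw -8.31 x [-0.0001  0.     -1.    ] F [ 0.1038  0.5758 -1.5646] M [ 0.0306  0.0394 -0.0077] gap 13.8 go [ 31.785  219.3939] ng [-28.3127  -1.5715] tr [-37.7081 341.6432]
```

Emit:
send_rows(deltas=[[[0,0,0],[0.3,-0.1,0],5],[[0,0,0],[0.3,0,0],5],[[0,0,0],[0.3,-0.1,0],5],[[0,0,0],[0.3,0,0],5],[[0,0,0],[0,0,0],5]])

```text
t: 17.82
tool_pos: [0.5113, 0.0974, 0.055]
ee_rot: [[-0.0, 0.989, -0.145], [0.0, -0.145, -0.989], [-1.0, -0.0, -0.0]]
wrist_force: [-0.7, -0.5, -1.7]
finger_gap: 0.165
```

```bash
python3 st.py
```

```text
t 17.82 pos [511.2901  97.3668  54.9711] yaw -8.31 x [-0.  0. -1.] F [-0.7208 -0.5223 -1.7177] M [ 0.0022 -0.0317  0.0032] gap 14.1 go [ 33.0042 219.1398] ng [-27.0673  -1.5807] tr [-36.4984 341.3467]
```

Emit:
send_rows(deltas=[[[0,0,0],[0.3,-0.1,0],5],[[0,0,0],[0.3,0,0],5],[[0,0,0],[0.2,0,0],5],[[0,0,0],[0.2,0,0],5],[[0,0,0],[0,0,0],5]])

```text
t: 18.23
tool_pos: [0.5122, 0.0973, 0.055]
ee_rot: [[-0.0, 0.989, -0.145], [0.0, -0.145, -0.989], [-1.0, -0.0, 0.0]]
wrist_force: [-0.7, 0.1, -1.9]
finger_gap: 0.164
```

```bash
python3 st.py
```

```text
t 18.23 pos [512.2396  97.2633  54.9508] yaw -8.31 x [-0.0001  0.     -1.    ] F [-0.6873  0.0742 -1.8722] M [-0.016  -0.0168 -0.0426] gap 14.0 go [ 33.947  218.9868] ng [-26.1128  -1.5452] tr [-35.5616 341.1609]
```

Emit:
send_rows(deltas=[[[0,0,0],[0.3,-0.1,0],5],[[0,0,0],[0.3,0,0],5],[[0,0,0],[0.2,0,0],5],[[0,0,0],[0.2,0,0],5],[[0,0,0],[0,0,0],5]])

```text
t: 18.65
tool_pos: [0.513, 0.0971, 0.0549]
ee_rot: [[-0.001, 0.989, -0.145], [-0.0, -0.145, -0.989], [-1.0, -0.001, 0.0]]
wrist_force: [-0.7, 0.3, -1.3]
finger_gap: 0.165
```

```bash
python3 st.py
```

```text
t 18.65 pos [513.0434  97.1166  54.9208] yaw -8.31 x [-0.0005 -0.0001 -1.    ] F [-0.6826  0.3265 -1.3062] M [0.0011 0.475  0.0448] gap 14.1 go [ 34.7421 218.7982] ng [-25.2962  -1.5736] tr [-34.7736 340.9447]
```

Emit:
send_rows(deltas=[[[0,0,0],[0.2,0,0],5],[[0,0,0],[0.2,-0.1,0],5],[[0,0,0],[0.2,0,0],5],[[0,0,0],[0,0,0],5],[[0,0,0],[0,0,0],5]])

```text
t: 19.07
tool_pos: [0.5136, 0.097, 0.0549]
ee_rot: [[-0.001, 0.989, -0.145], [-0.0, -0.145, -0.989], [-1.0, -0.001, 0.0]]
wrist_force: [-3.4, 0.1, -0.8]
finger_gap: 0.166
```

```bash
python3 st.py
```

```text
t 19.07 pos [513.6015  97.0256  54.9123] yaw -8.31 x [-0.0006 -0.0001 -1.    ] F [-3.4077  0.0578 -0.8294] M [-0.0028  1.0166  0.0312] gap 14.2 go [ 35.2946 218.6782] ng [-24.7309  -1.5825] tr [-34.2256 340.8055]
```

Emit:
send_rows(deltas=[[[0,0,0],[0.2,0,0],5],[[0,0,0],[0.2,-0.1,0],5],[[0,0,0],[0.2,0,0],5],[[0,0,0],[0,0,0],5],[[0,0,0],[0,0,0],5]])

```text
t: 19.48
tool_pos: [0.5142, 0.0969, 0.0549]
ee_rot: [[-0.001, 0.99, -0.144], [-0.0, -0.144, -0.99], [-1.0, -0.001, 0.0]]
wrist_force: [-4.5, -0.1, -0.3]
finger_gap: 0.165
```

```bash
python3 st.py
```

```text
t 19.48 pos [514.1731  96.9208  54.9032] yaw -8.31 x [-0.0007 -0.0002 -1.    ] F [-4.5474 -0.0892 -0.2573] M [-0.0907  1.4575  0.0226] gap 14.1 go [ 35.8599 218.5435] ng [-24.1501  -1.6033] tr [-33.6653 340.6512]
```

Emit:
send_rows(deltas=[[[0,0,0],[0.2,0,0],5],[[0,0,0],[0.1,0,0],5],[[0,0,0],[0,0,0],5],[[0,0,0],[0,0,0],5],[[0,0,0],[0,0,0],5]])

```text
t: 19.9
tool_pos: [0.5144, 0.0969, 0.0549]
ee_rot: [[-0.001, 0.99, -0.144], [-0.0, -0.144, -0.99], [-1.0, -0.001, 0.0]]
wrist_force: [-4.8, -1.3, -1.4]
finger_gap: 0.163
```

```bash
python3 st.py
```

```text
t 19.9 pos [514.4093  96.8709  54.8725] yaw -8.31 x [-0.0008 -0.0002 -1.    ] F [-4.8417 -1.3338 -1.3619] M [-0.1065  1.5773  0.0399] gap 13.9 go [ 36.0932 218.4813] ng [-23.9091  -1.6183] tr [-33.4343 340.5809]
```

Emit:
send_rows(deltas=[[[0,0,0],[0,0,0],5],[[0,0,0],[0,0,0],5],[[0,0,0],[0,0,0],5],[[0,0,0],[0,0,0],5],[[0,0,0],[0,0,0],5]])

```text
t: 20.32
tool_pos: [0.5144, 0.0969, 0.0549]
ee_rot: [[-0.001, 0.989, -0.145], [-0.0, -0.145, -0.989], [-1.0, -0.001, 0.0]]
wrist_force: [-5.6, -0.8, -0.8]
finger_gap: 0.163
```

```bash
python3 st.py; python3 look.py n1
```

```text
t 20.32 pos [514.3875  96.8579  54.8919] yaw -8.31 x [-0.0009 -0.0003 -1.    ] F [-5.5651 -0.7571 -0.8264] M [-0.1353  1.5374  0.0197] gap 13.9 go [ 36.0708 218.4695] ng [-23.9288  -1.6343] tr [-33.4572 340.5699]
```

View pics/n1.png

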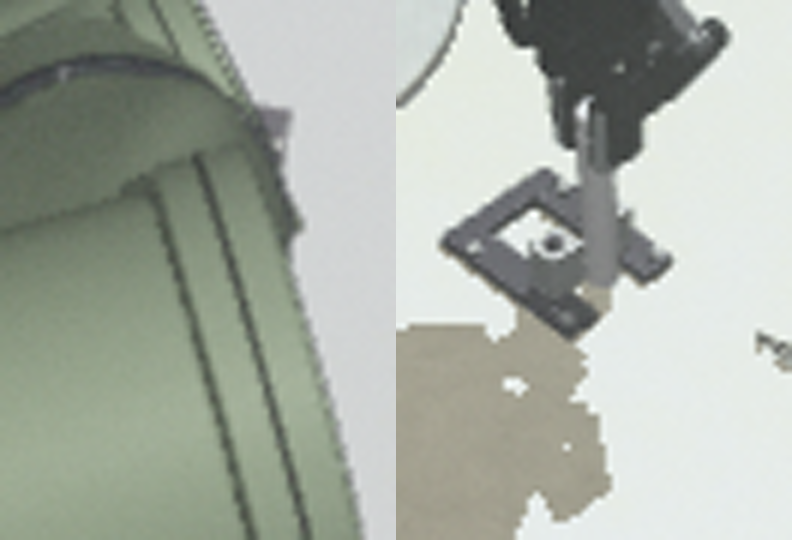

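Emit:
send_rows(deltas=[[[0,0,0],[0,0,0],5],[[0,0,0],[0,0,0],5],[[0,0,0],[0,0,0],5],[[0,0,0],[0,0,0],5],[[0,0,0],[0,0,0],5]])

```text
t: 20.83
tool_pos: [0.5144, 0.0968, 0.0549]
ee_rot: [[-0.001, 0.989, -0.145], [-0.0, -0.145, -0.989], [-1.0, -0.001, 0.0]]
wrist_force: [-4.9, -0.4, -0.6]
finger_gap: 0.169
```

```bash
python3 st.py
```

```text
t 20.83 pos [514.3983  96.8465  54.8852] yaw -8.31 x [-0.0009 -0.0003 -1.    ] F [-4.9499 -0.3964 -0.6183] M [-0.1197  1.5962  0.0599] gap 14.4 go [ 36.081  218.4576] ng [-23.9164  -1.6441] tr [-33.4474 340.5576]
```

Emit:
send_rows(deltas=[[[0,0,0],[0.1,0,0],5],[[0,0,0],[0,0,0],5],[[0,0,0],[0,0,0],5],[[0,0,0],[0,0,0],5],[[0,0,0],[0,0,0],5]])

```text
t: 21.25
tool_pos: [0.5144, 0.0968, 0.0549]
ee_rot: [[-0.001, 0.989, -0.145], [-0.0, -0.145, -0.989], [-1.0, -0.001, 0.0]]
wrist_force: [-5.7, -0.2, -0.2]
finger_gap: 0.161
```

Emit:
send_rows(deltas=[[[0,0,0],[0,0,0],5],[[0,0,0],[0,0,0],5],[[0,0,0],[0,0,0],5],[[0,0,0],[0,0,0],5],[[0,0,0],[0,0,0],5]])

```text
t: 21.67
tool_pos: [0.5144, 0.0968, 0.0549]
ee_rot: [[-0.001, 0.99, -0.145], [-0.0, -0.145, -0.99], [-1.0, -0.001, 0.0]]
wrist_force: [-5.5, -0.6, -0.2]
finger_gap: 0.167
```

Emit:
send_rows(deltas=[[[0,0,0],[0,0,0],5],[[0,0,0],[0,0,0],5],[[0,0,0],[0,0,0],5],[[0,0,0],[0,0,0],5],[[0,0,0],[0,0,0],5]])

```text
t: 22.08
tool_pos: [0.5145, 0.0968, 0.0549]
ee_rot: [[-0.001, 0.99, -0.145], [-0.0, -0.145, -0.99], [-1.0, -0.001, 0.0]]
wrist_force: [-6.9, -0.7, -0.1]
finger_gap: 0.164
```

```bash
python3 - <<'E'
from st import *
from ov import ov,pin,fr,foot
st()
s=get_image("side");p=readout.get_state()["tool_pos"]-np.array([.0,0,0])
u=proj(s,p)[0].astype(int)
ov(s,(u[0]-30,u[1]-25,u[0]+30,u[1]+35),[],10,"pics/n2.png")
E
```

```text
t 22.08 pos [514.4518  96.8222  54.8763] yaw -8.31 x [-0.001  -0.0003 -1.    ] F [-6.863  -0.6679 -0.1019] M [-0.1083  1.637   0.0263] gap 14.0 go [ 36.1331 218.4305] ng [-23.8601  -1.6603] tr [-33.3963 340.5287]
```

View pics/n2.png

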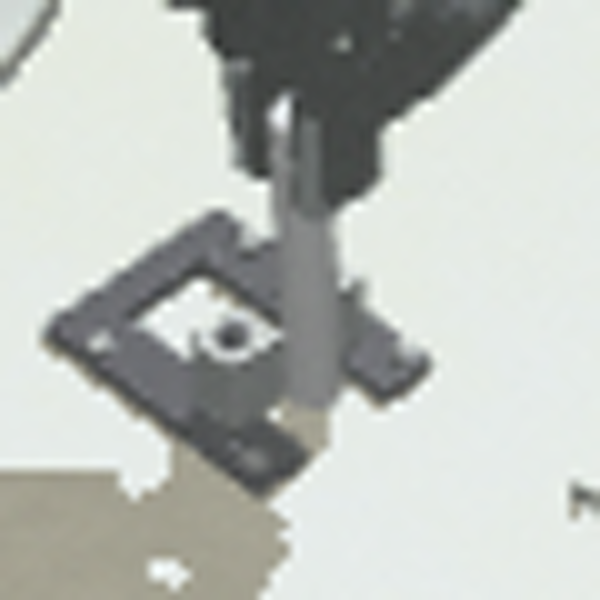

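```bash
python3 - <<'E'
from h import *
s=get_image("side");p=readout.get_state()["tool_pos"];u=proj(s,p)[0].astype(int)
for z in(.01,.055,.11):print(((proj(s,[p[0],p[1],z])[0]-(u-[30,25])+.5)*10).round())
E
```

```text
[316. 382.]
[311. 259.]
[305.  99.]
```

The pin is stopped in front of the jaws: side crop (310,400), its axis slope within 1–2 pixels of vertical, about 5.5–6 N held for more than 2 s. I'll back off and carry it to the tray.

Emit:
send_rows(deltas=[[[0,0,0],[-2,0.3,0],5],[[0,0,0],[-5,0.7,0],5],[[0,0,0],[-9,1.3,0],5],[[0,0,0],[-9,1.3,0],5],[[0,0,0],[-5,0.7,0],5]])

```text
t: 22.6
tool_pos: [0.4843, 0.1017, 0.0552]
ee_rot: [[0.001, 0.99, -0.144], [0.0, -0.144, -0.99], [-1.0, 0.001, -0.001]]
wrist_force: [0.7, -0.1, -1.1]
finger_gap: 0.166
```

Emit:
send_rows(deltas=[[[0,0,0],[0,0,8],5],[[0,0,0],[0,0,12],5],[[0,0,0],[0,0,12],5],[[0,0,0],[0,0,10],5],[[0,0,0],[0,0,8],5]])

```text
t: 23.02
tool_pos: [0.4856, 0.1013, 0.1064]
ee_rot: [[0.002, 0.989, -0.145], [0.0, -0.145, -0.989], [-1.0, 0.002, -0.001]]
wrist_force: [0.7, -0.1, -1.8]
finger_gap: 0.162
```

Emit:
send_rows(deltas=[[[0,0,0],[3,-10,0],5],[[0,0,0],[6,-22,0],5],[[0,0,0],[7,-26,0],5],[[0,0,0],[7,-26,0],5],[[0,0,0],[7,-26,0],5]])

```text
t: 23.43
tool_pos: [0.5152, -0.0109, 0.1048]
ee_rot: [[-0.0, 0.989, -0.145], [-0.0, -0.145, -0.989], [-1.0, 0.0, 0.0]]
wrist_force: [0.4, -0.1, -1.3]
finger_gap: 0.161
```

Emit:
send_rows(deltas=[[[0,0,0],[7,-26,0],5],[[0,0,0],[7,-26,0],5],[[0,0,0],[7,-26,0],5],[[0,0,0],[7,-26,0],5],[[0,0,0],[7,-26,0],5]])

```text
t: 23.85
tool_pos: [0.5498, -0.1412, 0.1048]
ee_rot: [[-0.0, 0.989, -0.145], [-0.0, -0.145, -0.989], [-1.0, -0.0, 0.0]]
wrist_force: [-0.2, 0.5, -1.5]
finger_gap: 0.164
```

Emit:
send_rows(deltas=[[[0,0,0],[7,-26,0],5],[[0,0,0],[7,-26,0],5],[[0,0,0],[6,-24,0],5],[[0,0,0],[5,-18,0],5],[[0,0,0],[2,-8,0],5]])

```text
t: 24.27
tool_pos: [0.5763, -0.2447, 0.1044]
ee_rot: [[-0.001, 0.989, -0.148], [-0.001, -0.148, -0.989], [-1.0, -0.0, 0.001]]
wrist_force: [-0.8, -0.2, -1.6]
finger_gap: 0.162
```

Emit:
send_rows(deltas=[[[0,0,0],[0,0,0],5],[[0,0,0],[0,0,0],5],[[0,0,0],[0,0,0],5],[[0,0,0],[0,0,0],5],[[0,0,0],[0,0,0],5]])

```text
t: 24.68
tool_pos: [0.5769, -0.2399, 0.1051]
ee_rot: [[-0.0, 0.99, -0.143], [0.0, -0.143, -0.99], [-1.0, -0.0, -0.0]]
wrist_force: [-0.2, -0.9, -0.1]
finger_gap: 0.164
```

```bash
python3 - <<'E'
from st import *
from ov import ov,pin,fr,rim
p=st()["tool_pos"]
s=get_image("side")
u=proj(s,p)[0].astype(int)
ov(s,(u[0]-35,u[1]-25,u[0]+35,u[1]+45),pin(p[0],p[1],p[2]-.045)[:1]+[(fr(*TR)(rim),(0,255,0))]+[(np.array([[*p[:2],.003],[*p[:2],p[2]-.045]]),(255,0,0))],8,"pics/t1.png")
E
```

```text
t 24.68 pos [ 576.921  -239.8702  105.1279] yaw -8.25 x [-0.      0.0001 -1.    ] F [-0.2261 -0.8546 -0.1385] M [-0.0267  0.0055 -0.012 ] gap 14.0 go [  80.8956 -121.0699] ng [  86.8414 -325.7119] tr [-0.5094 -0.3271]
```

View pics/t1.png

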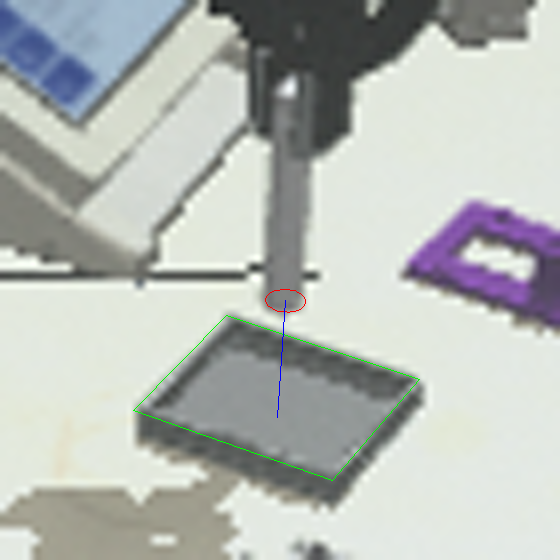

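The pin hangs centred over the tray, upright, foot at crop (285,303). I'll lower it.

Emit:
send_rows(deltas=[[[0,0,0],[0,0,-10],5],[[0,0,0],[0,0,-14],5],[[0,0,0],[0,0,-14],5],[[0,0,0],[0,0,-8],5],[[0,0,0],[0,0,-4],5]])

```text
t: 25.15
tool_pos: [0.5763, -0.2404, 0.0534]
ee_rot: [[-0.002, 0.99, -0.144], [0.001, -0.144, -0.99], [-1.0, -0.002, -0.0]]
wrist_force: [-0.3, 0.9, -1.0]
finger_gap: 0.165
```

Emit:
send_rows(deltas=[[[0,0,0],[0,0,-1],5],[[0,0,0],[0,0,-1],5],[[0,0,0],[0,0,-1],5],[[0,0,0],[0,0,0],5],[[0,0,0],[0,0,0],5]])

```text
t: 25.57
tool_pos: [0.577, -0.2408, 0.0524]
ee_rot: [[0.0, 0.99, -0.145], [-0.0, -0.145, -0.99], [-1.0, 0.0, 0.0]]
wrist_force: [0.5, 0.3, -1.3]
finger_gap: 0.164
```

```bash
python3 st.py
```

```text
t 25.57 pos [ 577.0058 -240.7937   52.3535] yaw -8.31 x [ 0.0004 -0.0002 -1.    ] F [ 0.5151  0.2846 -1.2753] M [0.0113 0.04   0.0058] gap 14.0 go [  80.9319 -121.9966] ng [  87.0593 -326.6133] tr [-0.5055 -1.2544]
```

Emit:
send_rows(deltas=[[[0,0,0],[0,0,-0.5],5],[[0,0,0],[0,0,-0.5],5],[[0,0,0],[0,0,-0.5],5],[[0,0,0],[0,0,0],5],[[0,0,0],[0,0,0],5]])

```text
t: 25.98
tool_pos: [0.5768, -0.2407, 0.0505]
ee_rot: [[-0.0, 0.99, -0.145], [0.0, -0.145, -0.99], [-1.0, -0.0, -0.0]]
wrist_force: [-0.0, 0.0, -0.9]
finger_gap: 0.162
```

```bash
python3 st.py
```

```text
t 25.98 pos [ 576.8154 -240.7102   50.4635] yaw -8.31 x [-0.0001  0.     -1.    ] F [-0.0151  0.0445 -0.8835] M [ 0.0677 -0.0507 -0.0618] gap 13.8 go [  80.7461 -121.9032] ng [  86.8589 -326.5583] tr [-0.6878 -1.1547]
```

Emit:
send_rows(deltas=[[[0,0,0],[0,0,-0.5],5],[[0,0,0],[0,0,-0.5],5],[[0,0,0],[0,0,-0.5],5],[[0,0,0],[0,0,-0.3],5],[[0,0,0],[0,0,0],5]])

```text
t: 26.4
tool_pos: [0.5768, -0.2407, 0.0487]
ee_rot: [[-0.0, 0.989, -0.145], [-0.0, -0.145, -0.989], [-1.0, -0.0, 0.0]]
wrist_force: [-0.4, -0.0, -0.7]
finger_gap: 0.161
```

```bash
python3 st.py
```

```text
t 26.4 pos [ 576.8163 -240.7339   48.6846] yaw -8.31 x [-0.0001 -0.     -1.    ] F [-0.3899 -0.0178 -0.7058] M [ 0.0058  0.0023 -0.0201] gap 13.8 go [  80.7458 -121.9269] ng [  86.8632 -326.5816] tr [-0.689  -1.1784]
```

Emit:
send_rows(deltas=[[[0,0,0],[0,0,-0.3],5],[[0,0,0],[0,0,-0.3],5],[[0,0,0],[0,0,-0.2],5],[[0,0,0],[0,0,0],5],[[0,0,0],[0,0,0],5]])

```text
t: 26.82
tool_pos: [0.5771, -0.2408, 0.0486]
ee_rot: [[0.001, 0.989, -0.145], [-0.0, -0.145, -0.989], [-1.0, 0.001, 0.0]]
wrist_force: [-2.4, 0.2, 10.3]
finger_gap: 0.167
```

```bash
python3 st.py
```

```text
t 26.82 pos [ 577.1059 -240.811    48.5613] yaw -8.31 x [ 0.0007 -0.0003 -1.    ] F [-2.4234  0.1734 10.268 ] M [0.2149 0.6031 0.0316] gap 14.3 go [  81.031  -122.0191] ng [  87.1609 -326.6159] tr [-0.4072 -1.2804]
```

Emit:
send_rows(deltas=[[[0,0,0],[0,0,0.3],5],[[0,0,0],[0,0,0.2],5],[[0,0,0],[0,0,0],5],[[0,0,0],[0,0,0],5],[[0,0,0],[0,0,0],5]])

```text
t: 27.23
tool_pos: [0.577, -0.2408, 0.0486]
ee_rot: [[0.0, 0.989, -0.145], [-0.0, -0.145, -0.989], [-1.0, 0.0, 0.0]]
wrist_force: [-1.0, 1.0, 5.9]
finger_gap: 0.163
```

```bash
python3 st.py
```

```text
t 27.23 pos [ 576.9863 -240.7785   48.6056] yaw -8.31 x [ 0.0003 -0.0001 -1.    ] F [-1.0313  1.0201  5.9278] M [0.1137 0.2837 0.0138] gap 13.9 go [  80.9132 -121.9803] ng [  87.0378 -326.601 ] tr [-0.5236 -1.2376]
```

Now I'll open slowly, in small steps.

Emit:
send_rows(deltas=[[[0,0,0],[0,0,0.2],12],[[0,0,0],[0,0,0.2],14],[[0,0,0],[0,0,0],15],[[0,0,0],[0,0,0],16],[[0,0,0],[0,0,0],17]])

```text
t: 27.65
tool_pos: [0.5768, -0.2407, 0.0487]
ee_rot: [[-0.0, 0.99, -0.144], [0.0, -0.144, -0.99], [-1.0, -0.0, 0.0]]
wrist_force: [-0.6, -1.1, 0.3]
finger_gap: 0.199
```

Emit:
send_rows(deltas=[[[0,0,0],[0,0,0],18],[[0,0,0],[0,0,0],20],[[0,0,0],[0,0,0],24],[[0,0,0],[0,0,0],30],[[0,0,0],[0,0,0],36]])

```text
t: 28.07
tool_pos: [0.5768, -0.2407, 0.0488]
ee_rot: [[-0.0, 0.989, -0.145], [0.0, -0.145, -0.989], [-1.0, -0.0, -0.0]]
wrist_force: [0.2, -0.3, 0.2]
finger_gap: 0.419
```

Emit:
send_rows(deltas=[[[0,0,0],[0,0,0],45],[[0,0,0],[0,0,0],55],[[0,0,0],[0,0,0],60],[[0,0,0],[0,0,0],60],[[0,0,0],[0,0,0],60]])

```text
t: 28.48
tool_pos: [0.5768, -0.2407, 0.0487]
ee_rot: [[-0.0, 0.99, -0.145], [0.0, -0.145, -0.99], [-1.0, -0.0, -0.0]]
wrist_force: [0.0, -0.3, -0.4]
finger_gap: 0.703
```

```bash
python3 st.py; python3 look.py e1
```

```text
t 28.48 pos [ 576.7951 -240.7024   48.7359] yaw -8.31 x [-0.0002  0.0001 -1.    ] F [ 0.0178 -0.2985 -0.4176] M [ 0.0041  0.0224 -0.0083] gap 60.0 go [  80.7263 -121.8943] ng [  86.8376 -326.5535] tr [-0.7074 -1.1451]
```

View pics/e1.png

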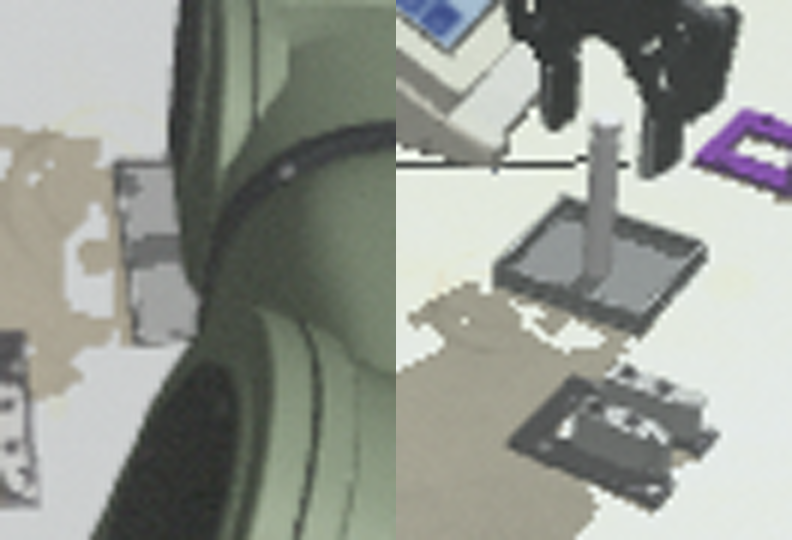

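The pin stands upright and free in the tray, foot at side crop (595,280) and top at (605,128). I'll rise clear and check again.

Emit:
send_rows(deltas=[[[0,0,0],[0,0,10],60],[[0,0,0],[0,0,25],60],[[0,0,0],[0,0,30],60],[[0,0,0],[0,0,30],60],[[0,0,0],[0,0,25],60]])

```text
t: 29.0
tool_pos: [0.577, -0.2407, 0.1717]
ee_rot: [[0.001, 0.99, -0.144], [-0.0, -0.144, -0.99], [-1.0, 0.001, 0.0]]
wrist_force: [0.3, 0.0, -0.3]
finger_gap: 0.703
```

Emit:
send_rows(deltas=[[[0,0,0],[-10,-20,10],60],[[0,0,0],[-20,-30,0],60],[[0,0,0],[-20,-30,0],60],[[0,0,0],[-20,-30,0],60],[[0,0,0],[-10,-20,0],60]])

```text
t: 29.42
tool_pos: [0.4941, -0.374, 0.1798]
ee_rot: [[-0.001, 0.989, -0.147], [-0.002, -0.147, -0.989], [-1.0, -0.001, 0.002]]
wrist_force: [0.0, -1.0, 1.3]
finger_gap: 0.703
```

Emit:
send_rows(deltas=[[[0,0,0],[0,0,0],60],[[0,0,0],[0,0,0],60],[[0,0,0],[0,0,0],60],[[0,0,0],[0,0,0],60],[[0,0,0],[0,0,0],60]])

```text
t: 29.83
tool_pos: [0.4975, -0.3697, 0.179]
ee_rot: [[0.0, 0.99, -0.143], [0.0, -0.143, -0.99], [-1.0, 0.0, -0.0]]
wrist_force: [0.5, 1.1, 1.3]
finger_gap: 0.703
```

```bash
python3 st.py; python3 - <<'E'
from h import *
s=get_image("side");t=get_image("top")
cv2.imwrite("pics/f.png",np.hstack([crop(s,(255,130,395,320),3)[:,:420],crop(t,(200,150,420,310),2)[:480,:380] if 0 else cv2.resize(t["image"][150:310,200:325+30],(380,570))[:570]]))
a=cv2.imread("pics/side0.png");d=cv2.absdiff(a,s["image"]).max(2)>60
print([ (int(c[0]),int(c[1]),int(x[4])) for x,c in zip(*[r_[1:] for r_ in cv2.connectedComponentsWithStats(d[100:].astype(np.uint8))[2:]]) if x[4]>15])
E
```

```text
t 29.83 pos [ 497.4681 -369.7312  178.988 ] yaw -8.22 x [ 0.0002  0.0002 -1.    ] F [0.5399 1.1253 1.3073] M [ 0.0878  0.026  -0.0008] gap 60.0 go [  -5.2448 -246.5947] ng [  27.0891 -465.7344] tr [ -90.9781 -122.7691]
[(554, 11, 364), (616, 28, 686), (514, 30, 1336), (572, 32, 23), (342, 57, 62), (378, 74, 120), (535, 66, 107), (548, 69, 55), (561, 81, 44), (376, 167, 6869), (542, 85, 120), (629, 99, 101), (623, 99, 85), (552, 96, 60), (637, 96, 21), (541, 107, 223), (548, 116, 17), (483, 146, 36), (607, 175, 536), (458, 178, 1422), (435, 231, 21), (546, 279, 119)]
```

View pics/f.png

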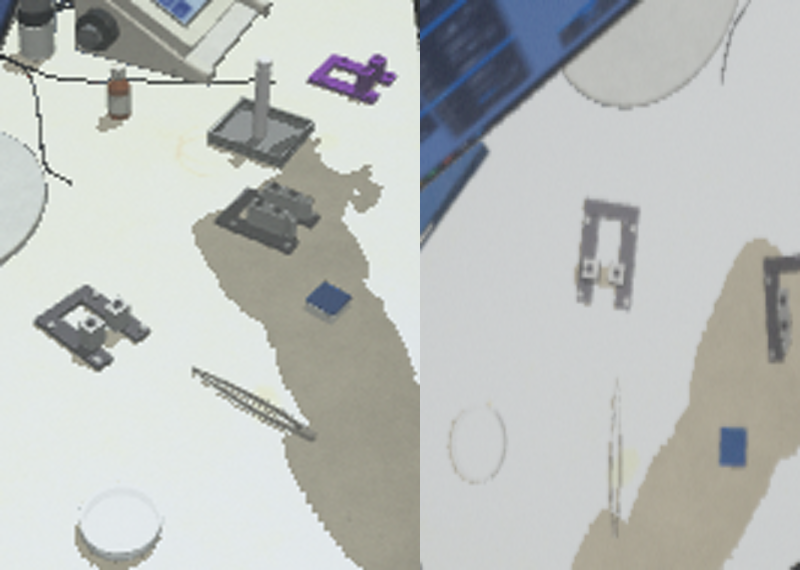

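The pin stands upright in the tray at side crop (262,100). The dish, bottle, box and tweezers look unmoved, and the gripper is clear. I'll hand it in.

```bash
python3 -c "
from rig import r
print(r.sign_off())"
```

```text
the job is handed in; nothing more can be done
None
```

The job is handed in at about 30 s of the 72 s; sign-off gives no verdict. By my own checks, every step went as asked.

- **Go gauge:** I felt both flanks of the mouth with the pin. The gap centre was at y ≈ -4.7 mm by the tool reading, and the strongest push was about 6 N. The pin then went right through, foot about 10 mm up, and clear out of the far end over the strap, with no contact felt in the gap.
- **No-go gauge:** the jaws stopped the pin. I held it there at about 5–6 N for more than 2 s, one reading reaching 6.9 N. It stayed upright to within a pixel or two in the side view.
- **Tray:** the pin was set down on the floor, about 1 mm from the centre, and released. The last side view shows it upright with the gripper away from it. In the last pictures the dish, bottle, coverslip box and tweezers look to be where they were, judged by eye.

**Disagreement:** the camera put the go gap offset at about -3 mm, against -4.7 mm by feel. I took the difference as camera calibration error, since the pin also looked 1–2 mm off in the side view, and allowed for it at the no-go gauge.

**Set-down force:** the pin touched the tray floor with about 10 N, which I eased off before letting go.

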